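# Put the paint tins away by height

## Task

Slide the red jaw of the lid clamp wide open and lift the freshly mixed tin out of it. Put that tin and every loose tin on the bench away in the stepped rack, each upright on the tier with the least headroom that it still fits under, pushed in until the whole tin is beneath that tier's roof and none is left on a loading ledge. Leave the brush pot, tape roll and mixing cup alone.

Things in the scene. Friction and masses are not known exactly. Their poses are not given: they have to be found in the camera images.
- tin_red_c (a point): centre (half-way up, on the axis) of an upright round paint tin, red lid, blue band, 104 mm tall, 58 mm in diameter, about 0.32 kg; z is its axis, upwards when it stands; absent (None) in some runs
- tin_green_c (a point): centre (half-way up, on the axis) of an upright round paint tin, green lid, white band, 98 mm tall, 58 mm in diameter, about 0.30 kg; z is its axis, upwards when it stands; absent (None) in some runs
- tin_yellow_c (a point): centre (half-way up, on the axis) of an upright round paint tin, yellow lid, blue band, 74 mm tall, 58 mm in diameter, about 0.22 kg; z is its axis, upwards when it stands; absent (None) in some runs
- tin_blue_c (a point): centre (half-way up, on the axis) of an upright round paint tin, blue lid, white band, 48 mm tall, 54 mm in diameter, about 0.13 kg; z is its axis, upwards when it stands; absent (None) in some runs
- tin_orange_c (a point): centre (half-way up, on the axis) of an upright round paint tin, orange lid, grey band, 44 mm tall, 54 mm in diameter, about 0.12 kg; z is its axis, upwards when it stands; absent (None) in some runs
- tin_mixed_c (a point): centre (half-way up, on the axis) of an upright round paint tin, bare steel lid, copper band; at the start it stands clamped in the lid clamp, 68 mm tall, 56 mm in diameter, about 0.19 kg; z is its axis, upwards when it stands
- rack: fixed stepped plywood rack, three tiers, 298 mm high, loaded from its front (-x); origin on the bench at mid-width, 140 mm behind its front edge. Each tier's board is an open loading ledge 70 mm deep, then runs on under its roof to a back stop rail 69 mm in; low side guards (15 mm) at y = +/-100 mm; holds two tins side by side (y about +/-38 mm). Each higher tier is set back 70 mm
- tier_bottom (a point): bottom tier of the rack, 112 mm headroom under its roof (the 12 mm thick board of the middle tier); origin on its board, mid-width, straight below the front edge of its roof; x inwards (away from the robot), y left along the rack, z up
- tier_middle (a point): middle tier of the rack, 82 mm headroom under its roof (the 12 mm thick board of the top tier); origin on its board, mid-width, straight below the front edge of its roof; x inwards (away from the robot), y left along the rack, z up
- tier_top (a point): top tier of the rack, 56 mm headroom under its roof (the 12 mm thick top board of the rack); origin on its board, mid-width, straight below the front edge of its roof; x inwards (away from the robot), y left along the rack, z up
- clamp_seat (a point): where the clamped tin stands on the fixed blue lid clamp: centre of the seat, on the clamp's base plate, 15 mm above the bench. x points to the fixed jaw (65 mm high above the bench, 30 to 54 mm from the centre), -x to the sliding jaw; the sides (+/-y) are open for the fingers, but the 15 mm thick base plate reaches 45 mm to either side
- jaw_handle (a point): upright steel handle pin on top of the red sliding jaw: 14 mm thick, 45 mm tall, this point is 25 mm above its foot, 20 mm below its top. Same axes as the seat: the jaw opens along -x of the clamp, taking the pin along. A 9 mm thick hook on the jaw reaches 13 mm in over the tin's lid, so the tin cannot be lifted before the jaw is opened
- jaw (a joint): opening of the sliding jaw in m: 0 closed on the tin, 0.06 fully open (end stop); friction about 2.5 N, stays where it is left
- brush_pot: glass pot 76 mm wide, 95 mm tall, with two brushes standing in it; origin at the centre of its underside; leave alone
- tape_roll: roll of masking tape lying flat, 96 mm wide, 24 mm high; origin at the centre of its underside; leave alone
- mixing_cup: dark steel mixing cup, 72 mm wide, 80 mm tall; origin at the centre of its underside; leave alone
Not all that is in view belongs to the job. Leave any pink or turquoise look-alike of the part that bears tin_mixed_c alone.

How it is judged:
By the outcome, as a careful person would: the job done as asked, in the order asked, and still so for the second after the job is handed in, with the robot touching nothing.
Of tin_red, tin_green, tin_yellow, tin_blue, tin_orange only 3 to 4 are there at a start; the rules pass over those that are not, and their reading is None.
At some moment in a run one of tin_yellow, tin_blue, tin_orange may be knocked a few centimetres aside while the robot is not near it.
It also fails if it takes over 210 s, if anything falls off the work surface, if the arm or the gripper's body presses on something with over 40 N, if the wrist force passes 120 N, or if a joint passes its speed limit or range.

## Robot

A 6-joint arm with a two-finger parallel gripper is mounted at the origin on the work surface. World frame = base frame: x ahead of the robot, y to its left, z up, the work surface at z = 0. Lengths are in m, angles in rad, forces in N, time in s.
With the tool pointing down it reaches from about 0.3 to 0.85 m from the base axis. Payload 5.4 kg.
Tool frame: the origin (TCP) lies midway between the tips of the shut fingers; the grasp point (between the pads) lies 19 mm behind it; z points along the fingers, y is the direction in which the jaws open and shut (so a half turn about z gives the same grasp; the last joint's range is limited). The gripper opens to 85 mm and grips with 20 to 120 N. Pads are 22 mm wide; open, the fingers measure 114 mm over their backs; the gripper's body (76 mm by 85 mm) begins 54 mm behind the grasp point. The pads swing forward as they close: fully open they stand 13 mm farther back than shut.
Start: joints at [1.124, 0.158, 1.597, -0, 1.386, -0.21], TCP at [0.135, 0.559, 0.231] pointing down, gripper open.
Joint ranges: [-2.91, 2.91], [-0.94, 2.29], [0.18, 2.7], [-1.29, 4.43], [0.17, 2.64], [-3, 3]. Speed limits (rad/s): [2.57, 2.57, 3.14, 3.14, 3.14, 3.14].

## Interface

Orientations are given as a unit quaternion [w, x, y, z].
In Python, from station import telemetry, get_image, calibration, workorder gives the robot as it stands. The module is installed in compiled form; this text tells all that it offers.
- The arm moves only by the shell command python3 -m handwheel 'ROWS' [FORCE]. ROWS is JSON, a list of rows, each an object of numbers: "rx", "ry", "rz": the turn, a rotation vector about the tool's x, y, z in rad; "tx", "ty", "tz": the shift along the tool's x, y, z in m; "fingers": the finger opening in m, from 0 to 0.0854. A call has 1 to 20 rows; each row shifts and turns the pose as measured when the row begins, along the tool's axes as they then stand; what a row does not reach is not made up. A row lasts 1/8 s, in which the tool goes at most 62.5 mm and 10.7 degrees, less where a joint would pass 70% of its speed; a pose out of reach is approached as far as the arm can. A call with a gripper value outside its range is refused whole. The fingers move at their own pace and stop on an object; FORCE is the grip in N (left out, the last holds). Time passes only in rows, so rows that do not move let the fingers close. It gives the time, the measured TCP pose, the force and the opening at its end, in the units of the state.
- telemetry.sense(): the state, without advancing time (a new reading comes with each control period).
- get_image(name): name is "side" or "top" or "wrist"; returns the picture (420x560x3 uint8, red, green, blue); there is no depth.
- calibration(name): a dict with "intrinsics" (3x3 intrinsics, pixels), "rvec" (rotation vector, rad) and "tvec" (3), from world to camera coordinates, as OpenCV has them; the wrist camera has in their place "hand_eye" (4x4, takes a point from camera to tool coordinates, whose origin is the TCP and whose axes are the flange's). Camera axes: x right, y down, z forward; pixel columns grow to the right and rows downward; lengths in m; the calibration is good to about 2 mm. A picture is of the moment at which its call begins: read the wrist's pose just before it. calibration takes no time and is no camera call.
- workorder.finish_job(): hands the job in, once; it reports no verdict.
The state is a dict: "clock": time; "joint_positions": joint angles; "qd": joint speeds; "joint_efforts": joint torques, N m; "tcp_pos": TCP position; "ee_rot": TCP orientation; "ft_force": force on the tool from outside, world axes, zero at the start; "torque": the same for the moment, N m; "gripper_width": finger opening in m.
Only numpy, scipy, OpenCV 4.12 (cv2) and the standard library are available. Lean on these libraries where they do the work, as an engineer would, in place of code of your own. Each camera call takes 0.05 s, during which the arm holds its last target. There are 200 camera calls.

## Working session

There is one attempt and no reset: what is moved stays moved. The work goes in short steps, Python scripts to look and compute and a shell command to move; the robot and the scene stay as the last step left them, time stands still between calls to the robot, and variables do not carry over. Pictures are saved under pics/ and viewed, about 12 in all and at most 16, crops included, and the job is handed in when it is done.

```bash
mkdir -p pics; ls; python3 - <<'E'
from station import telemetry,get_image,calibration
import cv2
print(telemetry.sense())
for n in("top","side"):
    cv2.imwrite(f"pics/{n}0.png",get_image(n)[:,:,::-1]); print(n,calibration(n))
print(calibration("wrist"))
E
```

```text
pics
{'clock': 0.0, 'joint_positions': array([ 1.12389898e+00,  1.59053718e-01,  1.59824399e+00,  6.64896977e-06,
        1.38622590e+00, -2.10085732e-01]), 'qd': array([ 1.47918531e-03, -2.38426356e-04,  9.73169301e-04, -8.47961885e-05,
        1.32437740e-03, -1.48623228e-03]), 'joint_efforts': array([ 1.73570508e-03, -3.95998085e+01, -3.31436312e+01, -3.42342321e-05,
        8.34899809e-03,  1.01812037e-05]), 'tcp_pos': array([0.13463773, 0.55838547, 0.23030841]), 'ee_rot': array([-3.14570749e-04,  1.18129880e-01,  9.92997683e-01, -9.12799174e-04]), 'ft_force': array([-0.99195783,  0.68173846,  0.29831798]), 'torque': array([ 0.00202838,  0.01147094, -0.02413169]), 'gripper_width': 0.08523681176102993}
top {'intrinsics': array([[401.33880582,   0.        , 276.30093968],
       [  0.        , 401.33880582, 216.97442769],
       [  0.        ,   0.        ,   1.        ]]), 'rvec': array([ 2.10536846, -2.15448688,  0.18579956]), 'tvec': array([-0.10081182,  0.60733659,  1.15055598])}
side {'intrinsics': array([[384.522719  ,   0.        , 278.05491466],
       [  0.        , 384.522719  , 205.24610654],
       [  0.        ,   0.        ,   1.        ]]), 'rvec': array([ 0.11641817, -2.90209814,  1.14424476]), 'tvec': array([0.60015949, 0.22300115, 1.07735527])}
{'intrinsics': array([[295.65637944,   0.        , 283.68992492],
       [  0.        , 295.65637944, 206.0192225 ],
       [  0.        ,   0.        ,   1.        ]]), 'hand_eye': array([[ 8.83141179e-04, -9.52984896e-01, -3.03016516e-01,
         7.82881605e-02],
       [ 9.99999238e-01,  5.80071570e-04,  1.09017510e-03,
        -1.06407079e-03],
       [-8.63149139e-04, -3.03017247e-01,  9.52984681e-01,
        -1.42032851e-01],
       [ 0.00000000e+00,  0.00000000e+00,  0.00000000e+00,
         1.00000000e+00]])}
```

View pics/top0.png

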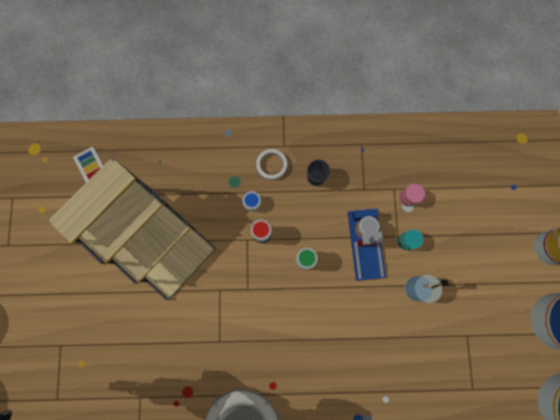

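View pics/side0.png

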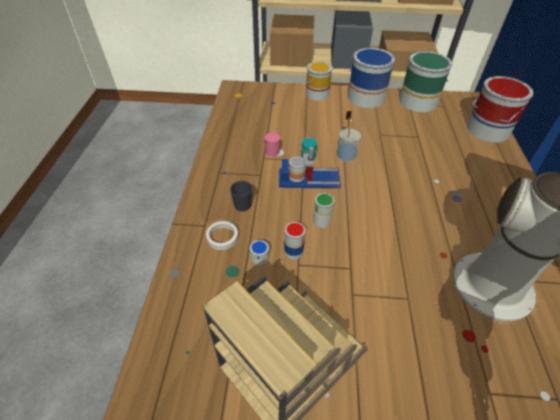

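```bash
cat > h.py <<'E'
import numpy as np,cv2
from station import telemetry,get_image,calibration
from scipy.spatial.transform import Rotation as R
def cam(n,st=None):
    c=calibration(n);K=c["intrinsics"]
    if n!="wrist": return K,cv2.Rodrigues(c["rvec"])[0],np.array(c["tvec"])
    st=st or telemetry.sense();T=np.eye(4);q=st["ee_rot"];T[:3,:3]=R.from_quat([q[1],q[2],q[3],q[0]]).as_matrix();T[:3,3]=st["tcp_pos"]
    W=np.linalg.inv(T@c["hand_eye"]);return K,W[:3,:3],W[:3,3]
def proj(C,P):
    K,Rm,t=C;p=(np.atleast_2d(P)@Rm.T+t)@K.T;return p[:,:2]/p[:,2:]
def ray(C,u,v,z):
    K,Rm,t=C;d=Rm.T@np.linalg.solve(K,[u,v,1.]);o=-Rm.T@t;return o+d*(z-o[2])/d[2]
def snap(n,f=None):
    st=telemetry.sense();im=get_image(n)[:,:,::-1].copy()
    if f:cv2.imwrite(f"pics/{f}.png",im)
    return im,cam(n,st)
def crop(im,x0,x1,y0,y1,s,f): cv2.imwrite(f"pics/{f}.png",cv2.resize(im[y0:y1,x0:x1],None,fx=s,fy=s,interpolation=cv2.INTER_CUBIC))
E
python3 - <<'E'
from h import *
t=cv2.imread("pics/top0.png");s=cv2.imread("pics/side0.png")
crop(t,40,240,150,300,4,"ct1");crop(t,220,450,140,310,3.4,"ct2");crop(s,190,380,120,420,2,"cs1")
T=cam("top");S=cam("side")
for n,C in(("top",T),("side",S)): print(n,"campos",-C[1].T@C[2],"tcp px",proj(C,[.135,.559,.231]),"base",proj(C,[0,0,0]))
for im,C,n in((t,T,"top"),(s,S,"side")):
  hsv=cv2.cvtColor(im,cv2.COLOR_BGR2HSV)
  for c,(lo,hi,z) in dict(red=((0,190,100),(6,255,255),.104),green=((60,150,60),(78,255,255),.098),blue=((108,170,120),(122,255,255),.048),yellow=((22,170,150),(32,255,255),.074),orange=((10,190,180),(19,255,255),.044)).items():
    m=cv2.inRange(hsv,lo,hi);k,l,st,ce=cv2.connectedComponentsWithStats(m)
    for i in range(1,k):
      if st[i,4]>60: print(n,c,st[i].tolist(),ce[i].round(1),ray(C,*(st[i,:2]+st[i,2:4]/2-.5),z).round(4))
E
```

```text
top campos [ 0.396045   -0.11282889  1.23823173] tcp px [[ -5.22934627 406.7647964 ]] base [[241.13559656 428.82656226]]
side campos [0.56283527 0.61688859 0.93449464] tcp px [[583.84717654 539.48619371]] base [[492.25998062 284.83824238]]
top red [254, 223, 14, 14, 151] [260.4 229.1] [ 0.5606 -0.0688  0.104 ]
top green [300, 251, 14, 14, 155] [306.5 257.6] [ 0.4783 -0.1976  0.098 ]
top blue [245, 194, 13, 12, 112] [251.1 199.8] [ 0.6614 -0.0393  0.048 ]
side red [489, 79, 39, 18, 459] [508.2  87.6] [-0.2909 -0.9088  0.104 ]
side red [488, 104, 14, 16, 86] [492.7 111.6] [-0.1793 -0.7204  0.104 ]
side red [503, 108, 17, 11, 82] [510.5 111.5] [-0.2399 -0.7157  0.104 ]
side red [288, 224, 15, 11, 132] [294.7 229. ] [ 0.5607 -0.0698  0.104 ]
side blue [358, 51, 21, 13, 139] [368.7  57.3] [ 0.2519 -1.2463  0.048 ]
side blue [314, 172, 17, 8, 109] [321.  175.4] [ 0.48   -0.3592  0.048 ]
side blue [282, 181, 36, 5, 73] [298.3 183.7] [ 0.5549 -0.3157  0.048 ]
side blue [253, 242, 13, 11, 110] [258.9 247. ] [ 0.6602 -0.0409  0.048 ]
```

View pics/ct1.png

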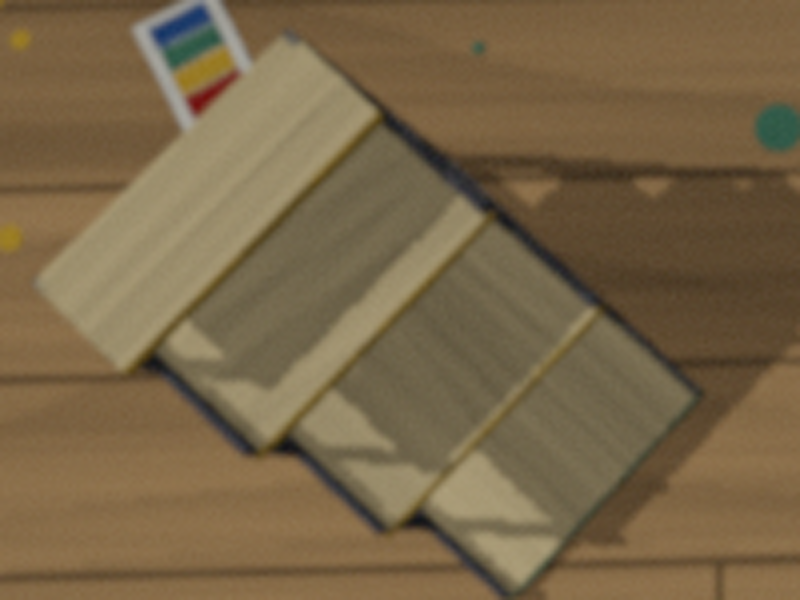

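View pics/ct2.png

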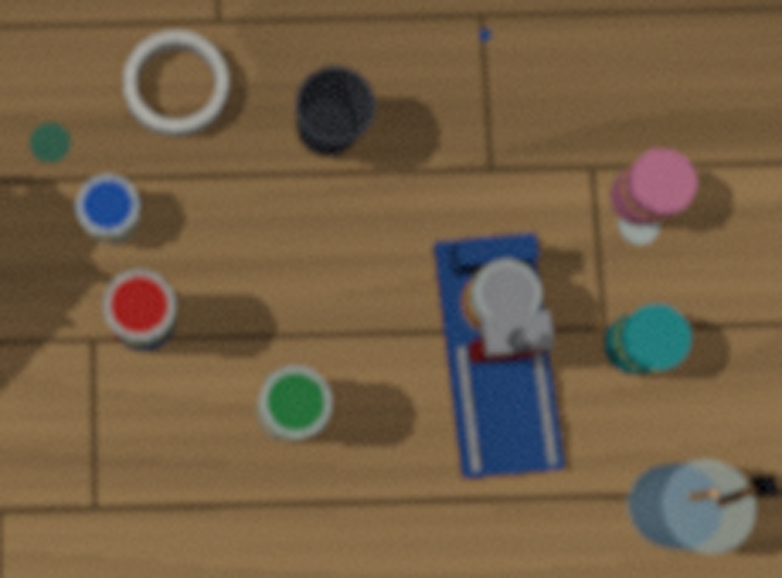

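View pics/cs1.png

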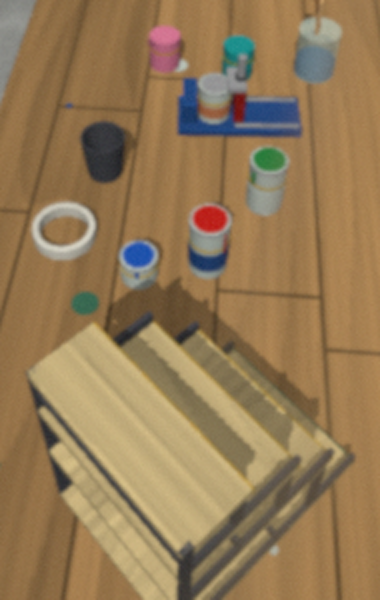

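```bash
python3 - <<'E'
from h import *
from scipy.optimize import least_squares
T=cam("top");S=cam("side")
px=lambda x,y,s,ox,oy:np.array([(x+.5)/s-.5+ox,(y+.5)/s-.5+oy])
# rack: (x,side,z,crop px)
obs=[(.07,1,.298,127,371),(.07,-1,.298,380,115),(0,1,.23,262,450),(0,-1,.23,490,213),(-.07,1,.136,390,527),(-.07,-1,.136,597,308),(-.14,1,.012,515,595),(-.14,-1,.012,700,395)]
U=np.array([px(a,b,4,40,150) for *_,a,b in obs])
def P(p): return np.array([[p[0]+x*np.cos(p[2])-s*p[3]*np.sin(p[2]),p[1]+x*np.sin(p[2])+s*p[3]*np.cos(p[2]),z] for x,s,z,*_ in obs])
r=least_squares(lambda p:(proj(T,P(p))-U).ravel(),[.5,.3,.8,.1],loss="soft_l1")
print("rack",r.x,"res",r.fun.reshape(-1,2).round(1).tolist())
np.save("rack.npy",r.x)
w=[ray(T,*px(*a,3.4,220,140),.015) for a in((437,242),(536,234),(463,478),(565,467))]
print("clamp corners",np.round(w,4).tolist())
e=[(w[0]-w[2]),(w[1]-w[3])];print("yaw",[np.arctan2(v[1],v[0]) for v in e])
print("mixed lid top",ray(T,*px(507,291,3.4,220,140),.083),"side",ray(S,*px(214,83,2,190,120),.083))
for n,u,z in(("tape",(177,82),.024),("cup",(335,105),.08),("teal",(655,337),.068),("pot",(710,507),.095)): print(n,ray(T,*px(*u,3.4,220,140),z).round(3))
print("red proj side of rack front corner L,R bottom",proj(S,P(r.x)).round(0).tolist())
E
```

```text
rack [0.54214033 0.24760677 0.81639661 0.10202405] res [[0.6, -1.5], [-0.9, 0.1], [-0.4, 0.4], [0.0, 0.3], [0.2, 0.6], [0.7, 0.0], [-0.4, 0.0], [0.1, -0.6]]
clamp corners [[0.6257, -0.3382, 0.015], [0.631, -0.4289, 0.015], [0.4127, -0.3497, 0.015], [0.4202, -0.4406, 0.015]]
yaw [np.float64(0.054095400402207415), np.float64(0.05539891191061311)]
mixed lid top [ 0.5688892  -0.38323486  0.083     ] side [ 0.56864306 -0.38485533  0.083     ]
tape [ 0.78  -0.104  0.024]
cup [ 0.738 -0.243  0.08 ]
teal [ 0.528 -0.512  0.068]
pot [ 0.383 -0.536  0.095]
red proj side of rack front corner L,R bottom [[315.0, 361.0], [238.0, 281.0], [338.0, 350.0], [266.0, 279.0], [355.0, 346.0], [288.0, 284.0], [365.0, 348.0], [306.0, 293.0]]
```

```bash
cat > to.py <<'E'
# to.py frame x y z tilt_deg [dyaw_deg]: tool-axes shift and turn from here to a pose given in frame w(orld)/r(ack)/c(lamp)
import sys;from h import *
F=dict(w=(0,0,0.),r=tuple(np.load("rack.npy")[:3]),c=(.569,-.384,.055))
a=sys.argv[1:];f=F[a[0]];v=[float(q) for q in a[1:]]+[0]*(6-len(a))
x,y,z,tilt,dy=v[:5];c,s=np.cos(f[2]),np.sin(f[2])
p=np.array([f[0]+c*x-s*y,f[1]+s*x+c*y,z]);yw=f[2]+np.radians(dy)
B=R.from_euler("z",yw)*R.from_matrix([[1,0,0],[0,-1,0],[0,0,-1]])*R.from_euler("y",tilt,degrees=True)
st=telemetry.sense();q=st["ee_rot"];N=R.from_quat([q[1],q[2],q[3],q[0]])
t=st["tcp_pos"];d=np.array([t[0]-f[0],t[1]-f[1]])
print("clk %.1f"%st["clock"],"tcp",t.round(4),"in frame",np.round([c*d[0]+s*d[1],-s*d[0]+c*d[1],t[2]],4),"w %.4f"%st["gripper_width"],"F",st["ft_force"].round(1),"q",st["joint_positions"].round(2))
print("SHIFT",N.inv().apply(p-t).round(4),"after-turn axes",B.inv().apply(p-t).round(4),"TURN",(N.inv()*B).as_rotvec().round(3))
E
python3 -m handwheel '[{"rz":0.178,"tz":-0.007},{"rz":0.178,"tz":-0.007},{"rz":0.178,"tz":-0.007},{"rz":0.178,"tz":-0.007},{"rz":0.178,"tz":-0.007},{"rz":0.178,"tz":-0.007},{"rz":0.178,"tz":-0.007},{"rz":0.178,"tz":-0.007},{"rz":0.178,"tz":-0.007},{"rz":0.178,"tz":-0.007},{"rz":0.178,"tz":-0.007},{"rz":0.178,"tz":-0.007},{"rz":0.178,"tz":-0.007},{"rz":0.178,"tz":-0.007},{"rz":0.178,"tz":-0.007},{"rz":0.178,"tz":-0.007}]'; python3 to.py c -0.06 0 0.32
```

```text
clk 0.1 tcp [0.1347 0.5584 0.2304] in frame [-0.3819  0.9649  0.2304] w 0.0852 F [-0.7  0.2 -0.1] q [ 1.12  0.16  1.6   0.    1.39 -0.21]
SHIFT [-0.5858 -0.8317 -0.0884] after-turn axes [ 0.3219  0.9649 -0.0896] TURN [-1.00e-03  2.00e-03  2.85e+00]validation failed for argument at $[0]...
```

```bash
python3 -m handwheel '[{"rx":0,"ry":0,"rz":0.178,"tx":0,"ty":0,"tz":-0.007,"fingers":0.085}]'; echo; python3 -m handwheel --help | head -20; python3 to.py c -0.06 0 0.32
```

```text
clock: 0.22
tcp_pos: [0.1343, 0.5577, 0.2362]
ee_rot: [-0.001, 0.208, 0.978, -0.002]
ft_force: [-0.0, -0.4, 0.0]
gripper_width: 0.0847

clk 0.2 tcp [0.1343 0.5577 0.2362] in frame [-0.3822  0.9642  0.2362] w 0.0847 F [-0.  -0.4  0. ] q [ 1.12  0.15  1.59  0.    1.4  -0.03]
SHIFT [-0.727  -0.711  -0.0808] after-turn axes [ 0.3222  0.9642 -0.0838] TURN [-2.000e-03  6.000e-03  2.667e+00]invalid input: not JSON, or not a number
```

```bash
python3 -m handwheel '[{"rx":0,"ry":0,"rz":0.18,"tx":0,"ty":0,"tz":-0.007,"fingers":0.085},{"rx":0,"ry":0,"rz":0.18,"tx":0,"ty":0,"tz":-0.007,"fingers":0.085},{"rx":0,"ry":0,"rz":0.18,"tx":0,"ty":0,"tz":-0.007,"fingers":0.085},{"rx":0,"ry":0,"rz":0.18,"tx":0,"ty":0,"tz":-0.007,"fingers":0.085},{"rx":0,"ry":0,"rz":0.18,"tx":0,"ty":0,"tz":-0.007,"fingers":0.085},{"rx":0,"ry":0,"rz":0.18,"tx":0,"ty":0,"tz":-0.007,"fingers":0.085},{"rx":0,"ry":0,"rz":0.18,"tx":0,"ty":0,"tz":-0.007,"fingers":0.085},{"rx":0,"ry":0,"rz":0.18,"tx":0,"ty":0,"tz":-0.007,"fingers":0.085},{"rx":0,"ry":0,"rz":0.18,"tx":0,"ty":0,"tz":-0.007,"fingers":0.085},{"rx":0,"ry":0,"rz":0.18,"tx":0,"ty":0,"tz":-0.007,"fingers":0.085},{"rx":0,"ry":0,"rz":0.18,"tx":0,"ty":0,"tz":-0.007,"fingers":0.085},{"rx":0,"ry":0,"rz":0.18,"tx":0,"ty":0,"tz":-0.007,"fingers":0.085},{"rx":0,"ry":0,"rz":0.18,"tx":0,"ty":0,"tz":0,"fingers":0.085},{"rx":0,"ry":0,"rz":0.18,"tx":0,"ty":0,"tz":0,"fingers":0.085},{"rx":0,"ry":0,"rz":0.15,"tx":0,"ty":0,"tz":0,"fingers":0.085}]'; python3 to.py c -0.06 0 0.32
```

```text
clock: 2.1
tcp_pos: [0.1328, 0.5545, 0.3142]
ee_rot: [0.01, 1.0, -0.019, -0.004]
ft_force: [-0.5, 0.6, -0.3]
gripper_width: 0.085
clk 2.1 tcp [0.1328 0.5545 0.3142] in frame [-0.384   0.961   0.3142] w 0.0850 F [-0.5  0.6 -0.3] q [1.12 0.12 1.48 0.   1.57 2.73]
SHIFT [0.4126 0.9264 0.0087] after-turn axes [ 0.324   0.961  -0.0058] TURN [ 0.019  0.009 -0.094]
```

```bash
python3 -m handwheel '[{"rx":0.019,"ry":0.009,"rz":-0.094,"tx":0.02,"ty":0.045,"tz":0,"fingers":0.085},{"rx":0,"ry":0,"rz":0,"tx":0.016,"ty":0.048,"tz":0,"fingers":0.085},{"rx":0,"ry":0,"rz":0,"tx":0.016,"ty":0.048,"tz":0,"fingers":0.085},{"rx":0,"ry":0,"rz":0,"tx":0.016,"ty":0.048,"tz":0,"fingers":0.085},{"rx":0,"ry":0,"rz":0,"tx":0.016,"ty":0.048,"tz":0,"fingers":0.085},{"rx":0,"ry":0,"rz":0,"tx":0.016,"ty":0.048,"tz":0,"fingers":0.085},{"rx":0,"ry":0,"rz":0,"tx":0.016,"ty":0.048,"tz":0,"fingers":0.085},{"rx":0,"ry":0,"rz":0,"tx":0.016,"ty":0.048,"tz":0,"fingers":0.085},{"rx":0,"ry":0,"rz":0,"tx":0.016,"ty":0.048,"tz":0,"fingers":0.085},{"rx":0,"ry":0,"rz":0,"tx":0.016,"ty":0.048,"tz":0,"fingers":0.085},{"rx":0,"ry":0,"rz":0,"tx":0.016,"ty":0.048,"tz":0,"fingers":0.085},{"rx":0,"ry":0,"rz":0,"tx":0.016,"ty":0.048,"tz":0,"fingers":0.085},{"rx":0,"ry":0,"rz":0,"tx":0.016,"ty":0.048,"tz":0,"fingers":0.085},{"rx":0,"ry":0,"rz":0,"tx":0.016,"ty":0.048,"tz":0,"fingers":0.085},{"rx":0,"ry":0,"rz":0,"tx":0.016,"ty":0.048,"tz":0,"fingers":0.085},{"rx":0,"ry":0,"rz":0,"tx":0.016,"ty":0.048,"tz":0,"fingers":0.085},{"rx":0,"ry":0,"rz":0,"tx":0.016,"ty":0.048,"tz":0,"fingers":0.085},{"rx":0,"ry":0,"rz":0,"tx":0.016,"ty":0.048,"tz":0,"fingers":0.085},{"rx":0,"ry":0,"rz":0,"tx":0.016,"ty":0.048,"tz":0,"fingers":0.085}]'; python3 to.py c -0.06 0 0.32
```

```text
clock: 4.47
tcp_pos: [0.4941, -0.364, 0.3084]
ee_rot: [0.001, 1.0, 0.03, -0.002]
ft_force: [0.8, -0.7, -0.2]
gripper_width: 0.0853
clk 4.5 tcp [ 0.4941 -0.364   0.3084] in frame [-0.0737  0.0241  0.3084] w 0.0853 F [ 0.8 -0.7 -0.2] q [-0.83  0.22  1.37 -0.    1.55  0.68]
SHIFT [ 0.0136  0.0241 -0.0117] after-turn axes [ 0.0137  0.0241 -0.0116] TURN [0.001 0.003 0.005]
```

```bash
python3 - <<'E'
from h import *
im,C=snap("wrist","w1")
s,_=snap("side","s1")
a=im;b=cv2.resize(s[120:220,250:370],None,fx=4.2,fy=4.2,interpolation=cv2.INTER_CUBIC)
cv2.imwrite("pics/s1c.png",b)
np.savez("w1.npz",K=C[0],R=C[1],t=C[2])
E
```

```text
(no output)
```

View pics/w1.png

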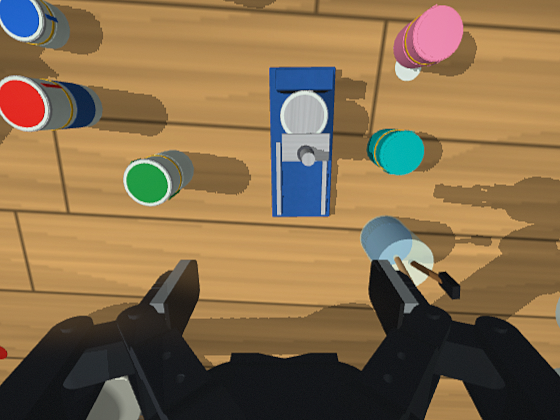

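View pics/s1c.png

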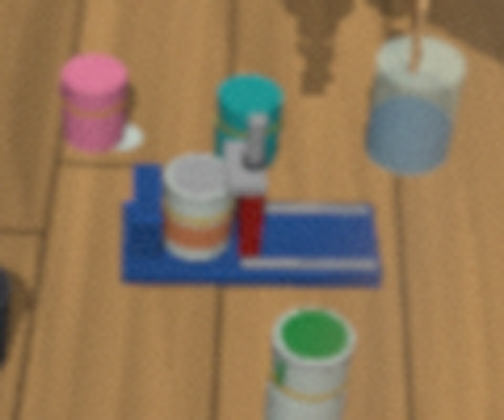

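```bash
python3 - <<'E'
from h import *
w=np.load("w1.npz");W=(w["K"],w["R"],w["t"]);S=cam("side")
M=lambda C:C[0]@np.c_[C[1],C[2]]
def tri(a,b):
    X=cv2.triangulatePoints(M(W),M(S),np.array(a,float).reshape(2,1),np.array(b,float).reshape(2,1)).ravel();X=X[:3]/X[3]
    print(X.round(4),"err",(proj(W,X)-a).round(1),(proj(S,X)-b).round(1))
    c,s=np.cos(.055),np.sin(.055);d=X-[.569,-.384,0];print("  clamp",np.round([c*d[0]+s*d[1],-s*d[0]+c*d[1],X[2]],4))
tri((308,158),(311,147.8)); tri((304,150),(309.5,159))
# seat & green from wrist
for n,u,z in(("seat lid",(304,113),.083),("green",(147,183),.098),("plateTL",(270,68),.015),("plateBR",(333,216),.015),("plateBL",(272,216),.015)):
    X=ray(W,*u,z);d=X-[.569,-.384,0];c,s=np.cos(.055),np.sin(.055);print(n,X.round(4),np.round([c*d[0]+s*d[1],-s*d[0]+c*d[1]],4))
E
```

```text
[ 0.5251 -0.3884  0.1408] err [[0.  0.9]] [[-0.2  0. ]]
  clamp [-0.0441 -0.002   0.1408]
[ 0.5271 -0.3872  0.094 ] err [[0.  1.2]] [[-0.3  0. ]]
  clamp [-0.0421 -0.0009  0.094 ]
seat lid [ 0.5704 -0.3843  0.083 ] [ 0.0014 -0.0004]
green [ 0.4776 -0.1988  0.098 ] [-0.081   0.1899]
plateTL [ 0.6251 -0.3385  0.015 ] [0.0586 0.0423]
plateBR [ 0.4201 -0.4465  0.015 ] [-0.1521 -0.0543]
plateBL [ 0.4144 -0.3514  0.015 ] [-0.1526  0.041 ]
```

```bash
python3 -m handwheel '[{"rx":0,"ry":0.003,"rz":0.005,"tx":0.030,"ty":0.025,"tz":0,"fingers":0.085},{"rx":0,"ry":0,"rz":0,"tx":0,"ty":0,"tz":0.04,"fingers":0.06},{"rx":0,"ry":0,"rz":0,"tx":0,"ty":0,"tz":0.04,"fingers":0.06},{"rx":0,"ry":0,"rz":0,"tx":0,"ty":0,"tz":0.03,"fingers":0.06}]'; python3 to.py c -0.0435 -0.001 0.104
```

```text
clock: 5.08
tcp_pos: [0.5257, -0.3897, 0.1926]
ee_rot: [-0.0, 1.0, 0.025, -0.001]
ft_force: [0.3, 0.0, 0.2]
gripper_width: 0.0599
clk 5.1 tcp [ 0.5257 -0.3897  0.1926] in frame [-0.0435 -0.0033  0.1926] w 0.0599 F [0.3 0.  0.2] q [-0.82  0.39  1.39 -0.    1.36  0.7 ]
SHIFT [ 0.0002 -0.0023  0.0886] after-turn axes [ 0.     -0.0023  0.0886] TURN [-0.001  0.002 -0.004]
```

```bash
python3 -m handwheel '[{"rx":0,"ry":0.002,"rz":-0.004,"tx":0,"ty":-0.002,"tz":0.035,"fingers":0.06},{"rx":0,"ry":0,"rz":0,"tx":0,"ty":0,"tz":0.035,"fingers":0.06},{"rx":0,"ry":0,"rz":0,"tx":0,"ty":0,"tz":0.018,"fingers":0.06},{"rx":0,"ry":0,"rz":0,"tx":0,"ty":0,"tz":0,"fingers":0},{"rx":0,"ry":0,"rz":0,"tx":0,"ty":0,"tz":0,"fingers":0},{"rx":0,"ry":0,"rz":0,"tx":0,"ty":0,"tz":0,"fingers":0},{"rx":0,"ry":0,"rz":0,"tx":0,"ty":0,"tz":0,"fingers":0},{"rx":0,"ry":0,"rz":0,"tx":0,"ty":0,"tz":0,"fingers":0}]' 40; python3 to.py c -0.1035 -0.001 0.104
```

```text
clock: 6.08
tcp_pos: [0.5244, -0.388, 0.1009]
ee_rot: [0.001, 1.0, 0.028, -0.0]
ft_force: [1.9, 0.1, -6.7]
gripper_width: 0.0129
clk 6.1 tcp [ 0.5244 -0.388   0.1009] in frame [-0.0448 -0.0016  0.1009] w 0.0129 F [ 1.9  0.1 -6.7] q [-0.82  0.47  1.47 -0.    1.19  0.7 ]
SHIFT [-0.0587 -0.0006 -0.0031] after-turn axes [-0.0587 -0.0006 -0.0031] TURN [0.003 0.001 0.   ]
```

```bash
python3 -m handwheel '[{"rx":0,"ry":0,"rz":0,"tx":-0.015,"ty":0,"tz":-0.001,"fingers":0},{"rx":0,"ry":0,"rz":0,"tx":-0.015,"ty":0,"tz":0,"fingers":0},{"rx":0,"ry":0,"rz":0,"tx":-0.015,"ty":0,"tz":0,"fingers":0},{"rx":0,"ry":0,"rz":0,"tx":-0.010,"ty":0,"tz":0,"fingers":0},{"rx":0,"ry":0,"rz":0,"tx":-0.008,"ty":0,"tz":0,"fingers":0},{"rx":0,"ry":0,"rz":0,"tx":0,"ty":0,"tz":0,"fingers":0}]'; python3 to.py c -0.1055 -0.001 0.104
```

```text
clock: 6.82
tcp_pos: [0.4676, -0.392, 0.1014]
ee_rot: [0.005, 1.0, 0.027, 0.01]
ft_force: [-2.5, -4.4, -9.0]
gripper_width: 0.0133
clk 6.8 tcp [ 0.4676 -0.392   0.1014] in frame [-0.1017 -0.0024  0.1014] w 0.0133 F [-2.5 -4.4 -9. ] q [-0.9   0.36  1.63  0.01  1.14  0.61]
SHIFT [-0.0038 -0.0013 -0.0026] after-turn axes [-0.0038 -0.0014 -0.0026] TURN [ 0.01 -0.02 -0.  ]
```

```bash
python3 -m handwheel '[{"rx":0,"ry":-0.01,"rz":0,"tx":-0.005,"ty":0,"tz":0,"fingers":0},{"rx":0,"ry":-0.01,"rz":0,"tx":-0.005,"ty":0,"tz":0,"fingers":0},{"rx":0,"ry":0,"rz":0,"tx":-0.004,"ty":0,"tz":0,"fingers":0}]'; python3 to.py c -0.1055 -0.001 0.104
python3 -m handwheel '[{"rx":0,"ry":0,"rz":0,"tx":0,"ty":0,"tz":0,"fingers":0.06},{"rx":0,"ry":0,"rz":0,"tx":0,"ty":0,"tz":0,"fingers":0.06},{"rx":0,"ry":0,"rz":0,"tx":0,"ty":0,"tz":0,"fingers":0.06},{"rx":0,"ry":0,"rz":0,"tx":0,"ty":0,"tz":-0.04,"fingers":0.085},{"rx":0,"ry":0,"rz":0,"tx":0,"ty":0,"tz":-0.04,"fingers":0.085}]'; python3 to.py c 0.001 0 0.14
```

```text
clock: 7.2
tcp_pos: [0.4675, -0.3921, 0.1015]
ee_rot: [0.008, 0.999, 0.026, 0.017]
ft_force: [20.4, -4.6, -17.2]
gripper_width: 0.0132
clk 7.2 tcp [ 0.4675 -0.3921  0.1015] in frame [-0.1018 -0.0025  0.1015] w 0.0132 F [ 20.4  -4.6 -17.2] q [-0.9   0.35  1.64  0.02  1.12  0.61]
SHIFT [-0.0036 -0.0014 -0.0027] after-turn axes [-0.0037 -0.0015 -0.0025] TURN [ 0.017 -0.034 -0.002]
clock: 7.82
tcp_pos: [0.4632, -0.39, 0.1839]
ee_rot: [0.007, 1.0, 0.027, 0.015]
ft_force: [0.7, -0.0, 0.5]
gripper_width: 0.0853
clk 7.8 tcp [ 0.4632 -0.39    0.1839] in frame [-1.060e-01 -1.000e-04  1.839e-01] w 0.0853 F [ 0.7 -0.   0.5] q [-0.91  0.25  1.59  0.02  1.28  0.61]
SHIFT [ 0.1056 -0.001   0.0471] after-turn axes [ 1.07e-01 -1.00e-04  4.39e-02] TURN [ 0.015 -0.03  -0.002]
```

```bash
python3 -m handwheel '[{"rx":0.015,"ry":-0.03,"rz":-0.002,"tx":0.036,"ty":0,"tz":0,"fingers":0.085},{"rx":0,"ry":0,"rz":0,"tx":0.036,"ty":0,"tz":0,"fingers":0.085},{"rx":0,"ry":0,"rz":0,"tx":0.035,"ty":0,"tz":0,"fingers":0.085},{"rx":0,"ry":0,"rz":0,"tx":0,"ty":0,"tz":0.02,"fingers":0.085},{"rx":0,"ry":0,"rz":0,"tx":0,"ty":0,"tz":0.01,"fingers":0.085}]'; python3 to.py c 0.001 0 0.044
```

```text
clock: 8.45
tcp_pos: [0.5731, -0.3882, 0.1631]
ee_rot: [0.005, 1.0, 0.026, 0.003]
ft_force: [-0.2, 0.5, -0.2]
gripper_width: 0.0852
clk 8.4 tcp [ 0.5731 -0.3882  0.1631] in frame [ 0.0039 -0.0045  0.1631] w 0.0852 F [-0.2  0.5 -0.2] q [-0.77  0.5   1.31 -0.    1.32  0.75]
SHIFT [-0.0035 -0.0057  0.119 ] after-turn axes [-0.0029 -0.0045  0.1191] TURN [ 0.01  -0.005 -0.003]
```

```bash
python3 -m handwheel '[{"rx":0.01,"ry":-0.005,"rz":-0.003,"tx":-0.003,"ty":-0.0045,"tz":0.03,"fingers":0.085},{"rx":0,"ry":0,"rz":0,"tx":0,"ty":0,"tz":0.03,"fingers":0.085},{"rx":0,"ry":0,"rz":0,"tx":0,"ty":0,"tz":0.03,"fingers":0.085},{"rx":0,"ry":0,"rz":0,"tx":0,"ty":0,"tz":0.02,"fingers":0.085}]'; python3 to.py c 0.001 0 0.044
```

```text
clock: 8.95
tcp_pos: [0.565, -0.3853, 0.0492]
ee_rot: [-0.0, 1.0, 0.026, -0.001]
ft_force: [-0.2, -0.4, 0.5]
gripper_width: 0.085
clk 8.9 tcp [ 0.565  -0.3853  0.0492] in frame [-0.0041 -0.001   0.0492] w 0.0850 F [-0.2 -0.4  0.5] q [-0.77  0.61  1.39 -0.    1.14  0.75]
SHIFT [ 0.0051 -0.0011  0.0051] after-turn axes [ 0.0051 -0.001   0.0052] TURN [-0.001  0.002 -0.003]
```

```bash
python3 -m handwheel '[{"rx":0,"ry":0,"rz":-0.003,"tx":0.005,"ty":-0.001,"tz":0.004,"fingers":0.085},{"rx":0,"ry":0,"rz":0,"tx":0,"ty":0,"tz":0,"fingers":0},{"rx":0,"ry":0,"rz":0,"tx":0,"ty":0,"tz":0,"fingers":0},{"rx":0,"ry":0,"rz":0,"tx":0,"ty":0,"tz":0,"fingers":0},{"rx":0,"ry":0,"rz":0,"tx":0,"ty":0,"tz":0,"fingers":0}]' 40; python3 -m handwheel '[{"rx":0,"ry":0,"rz":0,"tx":0,"ty":0,"tz":-0.02,"fingers":0},{"rx":0,"ry":0,"rz":0,"tx":0,"ty":0,"tz":-0.04,"fingers":0},{"rx":0,"ry":0,"rz":0,"tx":0,"ty":0,"tz":-0.05,"fingers":0},{"rx":0,"ry":0,"rz":0,"tx":0,"ty":0,"tz":-0.05,"fingers":0},{"rx":0,"ry":0,"rz":0,"tx":0,"ty":0,"tz":-0.05,"fingers":0},{"rx":0,"ry":0,"rz":0,"tx":0,"ty":0,"tz":-0.03,"fingers":0}]';  python3 to.py r -0.12 0 0.28
```

```text
clock: 9.57
tcp_pos: [0.57, -0.3847, 0.0466]
ee_rot: [0.0, 1.0, 0.027, -0.001]
ft_force: [-0.7, 0.5, -1.5]
gripper_width: 0.0551
clock: 10.32
tcp_pos: [0.5692, -0.3835, 0.2985]
ee_rot: [-0.0, 1.0, 0.027, -0.001]
ft_force: [-0.9, 0.3, -1.3]
gripper_width: 0.055
clk 10.3 tcp [ 0.5692 -0.3835  0.2985] in frame [-0.4413 -0.452   0.2985] w 0.0550 F [-0.9  0.3 -1.3] q [-0.77  0.42  1.15 -0.    1.57  0.75]
SHIFT [-0.0797 -0.5488  0.0188] after-turn axes [ 0.3213 -0.452   0.0185] TURN [-0.001  0.002 -0.762]
```

```bash
python3 -m handwheel '[{"rx":0,"ry":0,"rz":0,"tx":-0.006,"ty":-0.045,"tz":0,"fingers":0},{"rx":0,"ry":0,"rz":0,"tx":-0.006,"ty":-0.045,"tz":0,"fingers":0},{"rx":0,"ry":0,"rz":0,"tx":-0.006,"ty":-0.045,"tz":0,"fingers":0},{"rx":0,"ry":0,"rz":0,"tx":-0.006,"ty":-0.045,"tz":0,"fingers":0},{"rx":0,"ry":0,"rz":0,"tx":-0.006,"ty":-0.045,"tz":0,"fingers":0},{"rx":0,"ry":0,"rz":0,"tx":-0.006,"ty":-0.045,"tz":0,"fingers":0},{"rx":0,"ry":0,"rz":0,"tx":-0.006,"ty":-0.045,"tz":0,"fingers":0},{"rx":0,"ry":0,"rz":0,"tx":-0.006,"ty":-0.045,"tz":0,"fingers":0},{"rx":0,"ry":0,"rz":0,"tx":-0.006,"ty":-0.045,"tz":0,"fingers":0},{"rx":0,"ry":0,"rz":0,"tx":-0.006,"ty":-0.045,"tz":0,"fingers":0},{"rx":0,"ry":0,"rz":0,"tx":-0.006,"ty":-0.045,"tz":0,"fingers":0},{"rx":0,"ry":0,"rz":0,"tx":-0.006,"ty":-0.045,"tz":0,"fingers":0},{"rx":0,"ry":0,"rz":-0.15,"tx":0,"ty":0,"tz":0,"fingers":0},{"rx":0,"ry":0,"rz":-0.15,"tx":0,"ty":0,"tz":0,"fingers":0},{"rx":0,"ry":0,"rz":-0.15,"tx":0,"ty":0,"tz":0,"fingers":0},{"rx":0,"ry":0,"rz":-0.15,"tx":0,"ty":0,"tz":0,"fingers":0},{"rx":0,"ry":0,"rz":-0.16,"tx":0,"ty":0,"tz":0,"fingers":0}]';  python3 to.py r -0.04 0 0.21
python3 - <<'E'
from h import *
im,C=snap("wrist","w2");w=np.load("rack.npy");np.savez("w2.npz",K=C[0],R=C[1],t=C[2])
t=cv2.imread("pics/w2.png");c,s=np.cos(w[2]),np.sin(w[2])
for x,z in((.07,.298),(0,.23),(-.07,.136),(-.14,.012)):
    q=proj(C,[[w[0]+c*x-s*y,w[1]+s*x+c*y,z] for y in(-.1,.1)]).round().astype(int);cv2.line(t,tuple(map(int,q[0])),tuple(map(int,q[1])),(0,0,255),1)
cv2.imwrite("pics/w2o.png",t)
E
```

```text
clock: 12.45
tcp_pos: [0.4647, 0.1684, 0.3253]
ee_rot: [0.014, 0.913, 0.407, 0.017]
ft_force: [-0.6, 0.9, -1.2]
gripper_width: 0.0551
clk 12.4 tcp [0.4647 0.1684 0.3253] in frame [-0.1107  0.0022  0.3253] w 0.0551 F [-0.6  0.9 -1.2] q [ 0.11 -0.13  1.71 -0.02  1.53  0.84]
SHIFT [ 0.0685 -0.0007  0.1166] after-turn axes [0.0707 0.0022 0.1153] TURN [ 0.039 -0.019  0.023]
```

View pics/w2o.png

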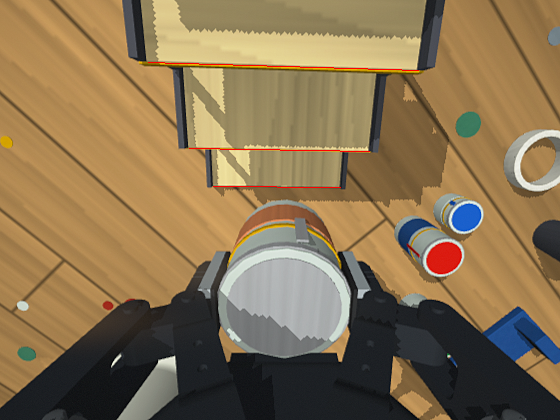

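```bash
python3 -m handwheel '[{"rx":0.039,"ry":-0.019,"rz":0.023,"tx":0.034,"ty":0.001,"tz":0.02,"fingers":0},{"rx":0,"ry":0,"rz":0,"tx":0.033,"ty":0,"tz":0.03,"fingers":0},{"rx":0,"ry":0,"rz":0,"tx":0,"ty":0,"tz":0.03,"fingers":0},{"rx":0,"ry":0,"rz":0,"tx":0,"ty":0,"tz":0.03,"fingers":0}]';  python3 to.py r -0.041 0 0.168
```

```text
clock: 13.0
tcp_pos: [0.5164, 0.2191, 0.2229]
ee_rot: [0.002, 0.919, 0.394, 0.007]
ft_force: [0.9, 0.3, -1.7]
gripper_width: 0.0552
clk 13.0 tcp [0.5164 0.2191 0.2229] in frame [-0.0384 -0.0007  0.2229] w 0.0552 F [ 0.9  0.3 -1.7] q [0.19 0.12 1.66 0.   1.35 0.95]
SHIFT [-0.0033 -0.0012  0.0549] after-turn axes [-0.0026 -0.0007  0.0549] TURN [ 0.009 -0.012 -0.006]
```

```bash
python3 -m handwheel '[{"rx":0.009,"ry":-0.012,"rz":-0.006,"tx":-0.003,"ty":-0.001,"tz":0.02,"fingers":0},{"rx":0,"ry":0,"rz":0,"tx":0,"ty":0,"tz":0.02,"fingers":0},{"rx":0,"ry":0,"rz":0,"tx":0,"ty":0,"tz":0.01,"fingers":0},{"rx":0,"ry":0,"rz":0,"tx":0,"ty":0,"tz":0,"fingers":0}]';  python3 to.py r -0.041 0 0.168
```

```text
clock: 13.5
tcp_pos: [0.5132, 0.2173, 0.1723]
ee_rot: [-0.0, 0.919, 0.395, -0.001]
ft_force: [-0.9, -0.1, -1.2]
gripper_width: 0.0548
clk 13.5 tcp [0.5132 0.2173 0.1723] in frame [-0.0419  0.0004  0.1723] w 0.0548 F [-0.9 -0.1 -1.2] q [0.18 0.17 1.71 0.   1.27 0.94]
SHIFT [0.0009 0.0004 0.0043] after-turn axes [0.0009 0.0004 0.0043] TURN [-0.001  0.001 -0.004]
```

```bash
for i in 1 2 3; do :; done; python3 -m handwheel '[{"rx":0,"ry":0,"rz":0,"tx":0.001,"ty":0,"tz":0.003,"fingers":0},{"rx":0,"ry":0,"rz":0,"tx":0,"ty":0,"tz":0.002,"fingers":0}]';python3 -m handwheel '[{"rx":0,"ry":0,"rz":0,"tx":0,"ty":0,"tz":0.002,"fingers":0}]'
```

```text
clock: 13.75
tcp_pos: [0.5153, 0.2183, 0.1694]
ee_rot: [0.0, 0.919, 0.395, 0.001]
ft_force: [-0.2, -0.6, -2.2]
gripper_width: 0.0555
clock: 13.88
tcp_pos: [0.5157, 0.2183, 0.1678]
ee_rot: [0.0, 0.919, 0.395, 0.002]
ft_force: [-0.2, -0.3, -1.9]
gripper_width: 0.0552
```

```bash
python3 -m handwheel '[{"rx":0,"ry":0,"rz":0,"tx":0,"ty":0,"tz":0.002,"fingers":0}]'; python3 -m handwheel '[{"rx":0,"ry":0,"rz":0,"tx":0,"ty":0,"tz":0.002,"fingers":0}]'
```

```text
clock: 14.0
tcp_pos: [0.5159, 0.2185, 0.1661]
ee_rot: [0.0, 0.919, 0.395, 0.002]
ft_force: [0.3, 1.7, 6.4]
gripper_width: 0.055
clock: 14.12
tcp_pos: [0.5161, 0.2186, 0.166]
ee_rot: [0.0, 0.919, 0.395, 0.002]
ft_force: [-6.8, -1.6, 15.4]
gripper_width: 0.0554
```

```bash
python3 -m handwheel '[{"rx":0,"ry":0,"rz":0,"tx":0,"ty":0,"tz":-0.001,"fingers":0.08},{"rx":0,"ry":0,"rz":0,"tx":0,"ty":0,"tz":0,"fingers":0.08},{"rx":0,"ry":0,"rz":0,"tx":0,"ty":0,"tz":0,"fingers":0.08},{"rx":0,"ry":0,"rz":0,"tx":0,"ty":0,"tz":-0.03,"fingers":0.08},{"rx":0,"ry":0,"rz":0,"tx":0,"ty":0,"tz":-0.04,"fingers":0.08},{"rx":0,"ry":0,"rz":0,"tx":-0.04,"ty":0,"tz":-0.01,"fingers":0.02},{"rx":0,"ry":0,"rz":0,"tx":-0.05,"ty":0,"tz":0,"fingers":0.02},{"rx":0,"ry":0.157,"rz":0,"tx":0,"ty":0,"tz":0,"fingers":0.02},{"rx":0,"ry":0.157,"rz":0,"tx":0,"ty":0,"tz":0,"fingers":0.02},{"rx":0,"ry":0.157,"rz":0,"tx":0,"ty":0,"tz":0,"fingers":0.02},{"rx":0,"ry":0.157,"rz":0,"tx":0,"ty":0,"tz":0,"fingers":0.02},{"rx":0,"ry":0.157,"rz":0,"tx":0,"ty":0,"tz":0,"fingers":0.02}]';  python3 to.py r -0.11 0 0.162 45
python3 - <<'E'
from h import *
im,C=snap("wrist","w3")
E
```

```text
clock: 15.62
tcp_pos: [0.4551, 0.1524, 0.2523]
ee_rot: [-0.151, 0.842, 0.366, 0.367]
ft_force: [0.0, 0.1, -0.7]
gripper_width: 0.0201
clk 15.6 tcp [0.4551 0.1524 0.2523] in frame [-0.1289 -0.0018  0.2523] w 0.0201 F [ 0.   0.1 -0.7] q [-0.44 -0.62  2.39  0.84  1.19  0.06]
SHIFT [-0.0528 -0.0031  0.0756] after-turn axes [-0.0504 -0.0018  0.0772] TURN [ 0.012 -0.031  0.009]
```

View pics/w3.png

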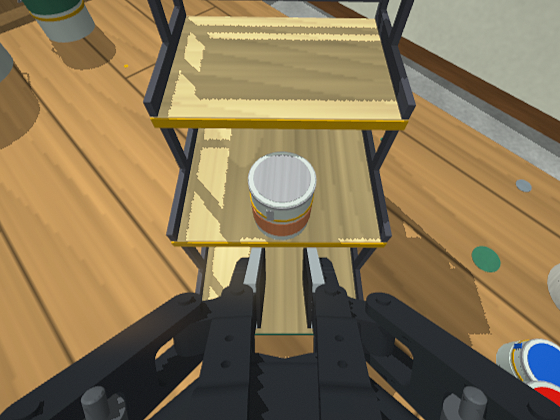

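```bash
python3 -m handwheel '[{"rx":0.012,"ry":-0.031,"rz":0.009,"tx":-0.025,"ty":-0.002,"tz":0.025,"fingers":0.02},{"rx":0,"ry":0,"rz":0,"tx":-0.025,"ty":0,"tz":0.035,"fingers":0.02},{"rx":0,"ry":0,"rz":0,"tx":0,"ty":0,"tz":0.015,"fingers":0.02}]';  python3 to.py r -0.085 0 0.162 45
```

```text
clock: 16.05
tcp_pos: [0.4655, 0.1646, 0.1575]
ee_rot: [-0.151, 0.851, 0.364, 0.349]
ft_force: [-0.1, 0.0, 0.1]
gripper_width: 0.0201
clk 16.1 tcp [0.4655 0.1646 0.1575] in frame [-0.113  -0.001   0.1575] w 0.0201 F [-0.1  0.   0.1] q [-0.36 -0.38  2.43  0.91  0.96 -0.09]
SHIFT [ 0.023  -0.0012  0.0165] after-turn axes [ 0.0229 -0.001   0.0166] TURN [ 0.003  0.006 -0.007]
```

```bash
python3 -m handwheel '[{"rx":0.003,"ry":0.006,"rz":-0.007,"tx":0.023,"ty":-0.001,"tz":0.0165,"fingers":0.02},{"rx":0,"ry":0,"rz":0,"tx":0.01,"ty":0,"tz":0.01,"fingers":0.02},{"rx":0,"ry":0,"rz":0,"tx":0.01,"ty":0,"tz":0.01,"fingers":0.02},{"rx":0,"ry":0,"rz":0,"tx":0.01,"ty":0,"tz":0.01,"fingers":0.02}]';  python3 to.py r -0.004 0 0.162 45
```

```text
clock: 16.55
tcp_pos: [0.5148, 0.2191, 0.1604]
ee_rot: [-0.151, 0.849, 0.369, 0.347]
ft_force: [-1.1, -2.1, 0.5]
gripper_width: 0.0201
clk 16.6 tcp [0.5148 0.2191 0.1604] in frame [-0.0395  0.0004  0.1604] w 0.0201 F [-1.1 -2.1  0.5] q [-0.16 -0.19  2.28  0.94  0.8   0.  ]
SHIFT [0.0265 0.0005 0.0237] after-turn axes [0.0262 0.0004 0.0239] TURN [-0.002  0.009  0.002]
```

```bash
python3 -m handwheel '[{"rx":0,"ry":0.009,"rz":0,"tx":0.01,"ty":0,"tz":0.008,"fingers":0.02},{"rx":0,"ry":0,"rz":0,"tx":0.01,"ty":0,"tz":0.009,"fingers":0.02},{"rx":0,"ry":0,"rz":0,"tx":0.006,"ty":0,"tz":0.006,"fingers":0.02},{"rx":0,"ry":0,"rz":0,"tx":0,"ty":0,"tz":0,"fingers":0.02}]';  python3 to.py r -0.004 0 0.162 45
python3 - <<'E'
from h import *
im,C=snap("wrist","w4");crop(im,140,420,80,300,2.8,"w4c")
E
```

```text
clock: 17.05
tcp_pos: [0.54, 0.2472, 0.1621]
ee_rot: [-0.152, 0.847, 0.37, 0.35]
ft_force: [-0.8, -1.0, -0.1]
gripper_width: 0.0198
clk 17.1 tcp [0.54   0.2472 0.1621] in frame [-0.0017  0.0013  0.1621] w 0.0198 F [-0.8 -1.  -0.1] q [-0.08 -0.1   2.2   0.95  0.74  0.04]
SHIFT [-0.0017  0.0013 -0.0015] after-turn axes [-0.0017  0.0013 -0.0015] TURN [-0.004  0.003  0.004]
```

View pics/w4c.png

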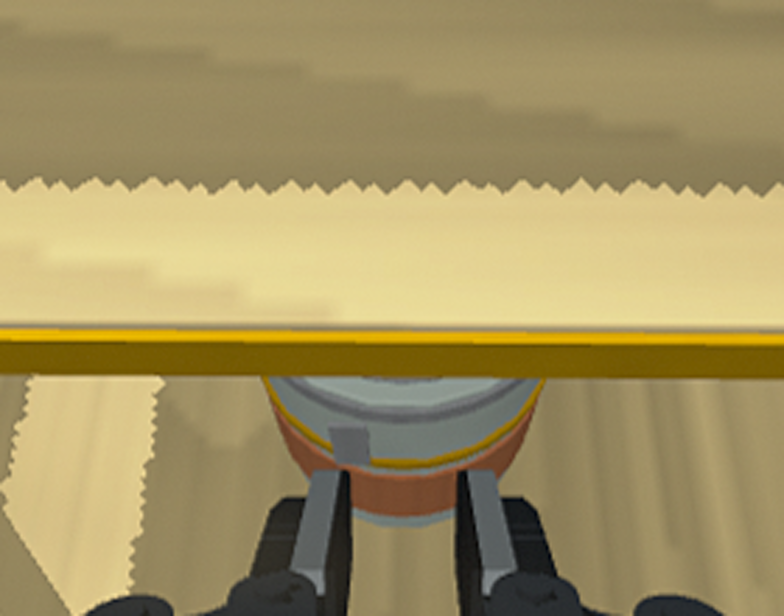

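```bash
cat > rk.py <<'E'
from h import *
w=np.load("rack.npy")
def rk(X):
    c,s=np.cos(w[2]),np.sin(w[2]);d=X[:2]-w[:2];return np.round([c*d[0]+s*d[1],-s*d[0]+c*d[1]],4)
E
python3 - <<'E'
from rk import *
C=cam("wrist")
for n,u,z in(("bottom rear",(283,267.3),.136),("lid rear",(283,229.2),.204),("edge top",(283,197.9),.23),("edge bot",(283,214.4),.218)): print(n,rk(ray(C,*u,z)))
E
```

```text
bottom rear [0.0015 0.002 ]
lid rear [-0.0014  0.0018]
edge top [-0.0009  0.0018]
edge bot [-0.0013  0.0018]
```

```bash
python3 -m handwheel '[{"rx":0,"ry":0,"rz":0,"tx":0.004,"ty":0.001,"tz":0.003,"fingers":0.02},{"rx":0,"ry":0,"rz":0,"tx":0.001,"ty":0,"tz":0.001,"fingers":0.02},{"rx":0,"ry":0,"rz":0,"tx":0,"ty":0,"tz":0,"fingers":0.02}]';  python3 to.py r 0.005 0 0.162 45
python3 - <<'E'
from rk import *
im,C=snap("wrist","w5")
g=im[200:290,283-6:283+6].mean(1).round().astype(int)
for i in range(0,90,2): print(200+i,g[i].tolist(),end="; ")
E
```

```text
clock: 17.48
tcp_pos: [0.5449, 0.2507, 0.1626]
ee_rot: [-0.152, 0.848, 0.369, 0.349]
ft_force: [-1.3, -0.3, -0.8]
gripper_width: 0.0202
clk 17.5 tcp [0.5449 0.2507 0.1626] in frame [4.100e-03 1.000e-04 1.626e-01] w 0.0202 F [-1.3 -0.3 -0.8] q [-0.07 -0.09  2.19  0.95  0.74  0.05]
SHIFT [0.0002 0.0001 0.001 ] after-turn axes [0.0002 0.0001 0.001 ] TURN [-0.004  0.003  0.003]
200 [149, 216, 230]; 202 [149, 215, 231]; 204 [150, 216, 231]; 206 [150, 216, 232]; 208 [151, 217, 232]; 210 [148, 213, 230]; 212 [118, 167, 185]; 214 [66, 147, 183]; 216 [0, 173, 223]; 218 [0, 143, 186]; 220 [2, 90, 116]; 222 [1, 90, 117]; 224 [2, 90, 116]; 226 [2, 90, 116]; 228 [0, 91, 119]; 230 [80, 93, 100]; 232 [116, 123, 114]; 234 [114, 121, 113]; 236 [114, 121, 113]; 238 [114, 120, 112]; 240 [114, 120, 112]; 242 [120, 120, 109]; 244 [22, 114, 143]; 246 [0, 89, 119]; 248 [106, 118, 109]; 250 [54, 88, 147]; 252 [45, 72, 116]; 254 [46, 73, 118]; 256 [46, 73, 118]; 258 [46, 74, 118]; 260 [47, 74, 118]; 262 [46, 73, 118]; 264 [72, 90, 116]; 266 [116, 121, 110]; 268 [104, 124, 127]; 270 [90, 130, 145]; 272 [91, 130, 144]; 274 [90, 130, 144]; 276 [90, 129, 144]; 278 [90, 129, 143]; 280 [90, 129, 144]; 282 [90, 129, 144]; 284 [90, 128, 143]; 286 [90, 128, 142]; 288 [90, 129, 143];
```

```bash
python3 - <<'E'
from rk import *
C=cam("wrist");print(rk(ray(C,283,268,.136)),rk(ray(C,283,229,.218)))
E
python3 -m handwheel '[{"rx":0,"ry":0,"rz":0,"tx":-0.02,"ty":0,"tz":-0.02,"fingers":0.02},{"rx":0,"ry":0,"rz":0,"tx":-0.03,"ty":0,"tz":-0.03,"fingers":0.02},{"rx":0,"ry":0,"rz":0,"tx":-0.02,"ty":0,"tz":-0.04,"fingers":0.02},{"rx":0,"ry":0,"rz":0,"tx":0.02,"ty":0,"tz":-0.04,"fingers":0.085},{"rx":0,"ry":-0.157,"rz":0,"tx":0,"ty":0,"tz":0,"fingers":0.085},{"rx":0,"ry":-0.157,"rz":0,"tx":0,"ty":0,"tz":0,"fingers":0.085},{"rx":0,"ry":-0.157,"rz":0,"tx":0,"ty":0,"tz":0,"fingers":0.085},{"rx":0,"ry":-0.157,"rz":0,"tx":0,"ty":0,"tz":0,"fingers":0.085},{"rx":0,"ry":-0.157,"rz":0,"tx":0,"ty":0,"tz":0,"fingers":0.085}]';sed -i 's/^F=dict(/F=dict(R=(.5607,-.0693,.816),G=(.478,-.198,.816),/' to.py; python3 to.py R 0 0 0.16
```

```text
[0.0073 0.0008] [-0.0009  0.0006]
clock: 18.65
tcp_pos: [0.4585, 0.151, 0.2266]
ee_rot: [0.009, 0.92, 0.393, -0.005]
ft_force: [-0.5, -0.2, 0.3]
gripper_width: 0.0846
clk 18.6 tcp [0.4585 0.151  0.2266] in frame [0.0904 0.2254 0.2266] w 0.0846 F [-0.5 -0.2  0.3] q [ 0.08 -0.07  1.85 -0.02  1.37  0.85]
SHIFT [-0.0872  0.2253  0.0711] after-turn axes [-0.0904  0.2254  0.0666] TURN [ 0.013  0.017 -0.009]
```

```bash
python3 -m handwheel '[{"rx":0.013,"ry":0.017,"rz":-0.009,"tx":-0.018,"ty":0.045,"tz":0,"fingers":0.085},{"rx":0,"ry":0,"rz":0,"tx":-0.018,"ty":0.045,"tz":0,"fingers":0.085},{"rx":0,"ry":0,"rz":0,"tx":-0.018,"ty":0.045,"tz":0,"fingers":0.085},{"rx":0,"ry":0,"rz":0,"tx":-0.018,"ty":0.045,"tz":0,"fingers":0.085},{"rx":0,"ry":0,"rz":0,"tx":-0.018,"ty":0.045,"tz":0.01,"fingers":0.085},{"rx":0,"ry":0,"rz":0,"tx":0,"ty":0,"tz":0.03,"fingers":0.085}]'; python3 to.py R 0 0 0.066
python3 - <<'E'
from h import *
im,C=snap("wrist","w6");np.savez("w6.npz",K=C[0],R=C[1],t=C[2])
hsv=cv2.cvtColor(im,cv2.COLOR_BGR2HSV)
for c,lo,hi,z in(("red",(0,190,100),(6,255,255),.104),("blue",(108,170,120),(122,255,255),.048),("green",(60,150,60),(78,255,255),.098)):
    k,l,st,ce=cv2.connectedComponentsWithStats(cv2.inRange(hsv,lo,hi))
    for i in range(1,k):
        if st[i,4]>300: print(c,st[i].tolist(),ray(C,*(st[i,:2]+st[i,2:4]/2-.5),z).round(4))
E
```

```text
clock: 19.4
tcp_pos: [0.5692, -0.0702, 0.1901]
ee_rot: [0.002, 0.916, 0.402, 0.004]
ft_force: [-0.4, 0.2, -0.4]
gripper_width: 0.0848
clk 19.4 tcp [ 0.5692 -0.0702  0.1901] in frame [ 0.0052 -0.0068  0.1901] w 0.0848 F [-0.4  0.2 -0.4] q [-0.34  0.18  1.65  0.    1.3   0.41]
SHIFT [-0.0059 -0.0076  0.1241] after-turn axes [-0.0052 -0.0068  0.1241] TURN [ 0.006 -0.006  0.011]
red [247, 188, 59, 57, 2645] [ 0.5621 -0.0692  0.104 ]
blue [317, 134, 47, 47, 1716] [ 0.6341 -0.0805  0.048 ]
green [279, 339, 48, 19, 578] [ 0.4866 -0.1878  0.098 ]
```

```bash
sed -i 's/R=(.5607,-.0693,.816)/R=(.5613,-.0692,.3)/' to.py; python3 -m handwheel '[{"rx":0,"ry":0,"rz":0.17,"tx":0,"ty":0,"tz":0,"fingers":0.085},{"rx":0,"ry":0,"rz":0.17,"tx":0,"ty":0,"tz":0,"fingers":0.085},{"rx":0,"ry":0,"rz":0.17,"tx":0,"ty":0,"tz":0,"fingers":0.085},{"rx":0,"ry":0,"rz":0,"tx":-0.010,"ty":-0.003,"tz":0.02,"fingers":0.085}]'; python3 to.py R 0 0 0.066
```

```text
clock: 19.95
tcp_pos: [0.5552, -0.0667, 0.1655]
ee_rot: [-0.003, 0.989, 0.15, 0.001]
ft_force: [0.1, 0.7, -0.3]
gripper_width: 0.0845
clk 19.9 tcp [ 0.5552 -0.0667  0.1655] in frame [-0.0051  0.0042  0.1655] w 0.0845 F [ 0.1  0.7 -0.3] q [-0.34  0.18  1.71  0.01  1.26  0.93]
SHIFT [0.0049 0.0047 0.0995] after-turn axes [0.0051 0.0042 0.0995] TURN [-0.006 -0.002  0.001]
```

```bash
python3 -m handwheel '[{"rx":-0.006,"ry":-0.002,"rz":0,"tx":0.005,"ty":0.004,"tz":0.03,"fingers":0.085},{"rx":0,"ry":0,"rz":0,"tx":0,"ty":0,"tz":0.03,"fingers":0.085},{"rx":0,"ry":0,"rz":0,"tx":0,"ty":0,"tz":0.03,"fingers":0.085},{"rx":0,"ry":0,"rz":0,"tx":0,"ty":0,"tz":0.008,"fingers":0.085}]'; python3 to.py R 0 0 0.066
```

```text
clock: 20.45
tcp_pos: [0.5608, -0.0669, 0.0667]
ee_rot: [-0.0, 0.989, 0.15, 0.001]
ft_force: [0.6, -0.6, -0.3]
gripper_width: 0.0851
clk 20.4 tcp [ 0.5608 -0.0669  0.0667] in frame [0.0002 0.0023 0.0667] w 0.0851 F [ 0.6 -0.6 -0.3] q [-0.33  0.32  1.76  0.    1.07  0.94]
SHIFT [-0.0002  0.0023  0.0007] after-turn axes [-0.0002  0.0023  0.0007] TURN [-0.001 -0.001  0.002]
```

```bash
python3 -m handwheel '[{"rx":0,"ry":0,"rz":0,"tx":0,"ty":0.002,"tz":0,"fingers":0.085},{"rx":0,"ry":0,"rz":0,"tx":0,"ty":0,"tz":0,"fingers":0},{"rx":0,"ry":0,"rz":0,"tx":0,"ty":0,"tz":0,"fingers":0},{"rx":0,"ry":0,"rz":0,"tx":0,"ty":0,"tz":0,"fingers":0},{"rx":0,"ry":0,"rz":0,"tx":0,"ty":0,"tz":0,"fingers":0}]' 45; python3 -m handwheel '[{"rx":0,"ry":0,"rz":0,"tx":0,"ty":0,"tz":-0.02,"fingers":0},{"rx":0,"ry":0,"rz":0,"tx":0,"ty":0,"tz":-0.04,"fingers":0},{"rx":0,"ry":0,"rz":0,"tx":0,"ty":0,"tz":-0.05,"fingers":0},{"rx":0,"ry":0,"rz":-0.17,"tx":0,"ty":0,"tz":-0.03,"fingers":0},{"rx":0,"ry":0,"rz":-0.17,"tx":0,"ty":0,"tz":0,"fingers":0},{"rx":0,"ry":0,"rz":-0.17,"tx":0,"ty":0,"tz":0,"fingers":0}]';  python3 to.py r -0.16 -0.038 0.20
```

```text
clock: 21.08
tcp_pos: [0.5628, -0.069, 0.0698]
ee_rot: [0.0, 0.989, 0.15, 0.002]
ft_force: [0.3, 0.1, -4.2]
gripper_width: 0.0567
clock: 21.82
tcp_pos: [0.5595, -0.0682, 0.2108]
ee_rot: [-0.002, 0.916, 0.402, -0.001]
ft_force: [0.0, 0.1, -5.3]
gripper_width: 0.0571
clk 21.8 tcp [ 0.5595 -0.0682  0.2108] in frame [-0.2182 -0.2289  0.2108] w 0.0571 F [ 0.   0.1 -5.3] q [-0.34  0.15  1.65  0.    1.35  0.41]
SHIFT [ 0.0603 -0.1902  0.0115] after-turn axes [ 0.0582 -0.1909  0.0108] TURN [-0.004  0.     0.011]
```

```bash
python3 -m handwheel '[{"rx":0,"ry":0,"rz":0.011,"tx":0.015,"ty":-0.047,"tz":0,"fingers":0},{"rx":0,"ry":0,"rz":0,"tx":0.015,"ty":-0.047,"tz":0,"fingers":0},{"rx":0,"ry":0,"rz":0,"tx":0.015,"ty":-0.047,"tz":0,"fingers":0},{"rx":0,"ry":0,"rz":0,"tx":0.014,"ty":-0.046,"tz":0,"fingers":0},{"rx":0,"ry":0,"rz":0,"tx":0,"ty":0,"tz":0,"fingers":0}]';  python3 to.py r -0.107 -0.038 0.12
```

```text
clock: 22.45
tcp_pos: [0.4586, 0.1068, 0.2093]
ee_rot: [-0.003, 0.918, 0.397, -0.002]
ft_force: [-0.2, 0.4, -3.4]
gripper_width: 0.0569
clk 22.4 tcp [0.4586 0.1068 0.2093] in frame [-0.1598 -0.0356  0.2093] w 0.0569 F [-0.2  0.4 -3.4] q [-0.03 -0.1   1.9   0.    1.34  0.72]
SHIFT [0.053  0.003  0.0892] after-turn axes [0.0528 0.0024 0.0893] TURN [-0.007  0.002 -0.001]
```

```bash
python3 -m handwheel '[{"rx":-0.007,"ry":0.002,"rz":0,"tx":0.026,"ty":0.002,"tz":0,"fingers":0},{"rx":0,"ry":0,"rz":0,"tx":0.026,"ty":0,"tz":0.01,"fingers":0},{"rx":0,"ry":0,"rz":0,"tx":0,"ty":0,"tz":0.03,"fingers":0},{"rx":0,"ry":0,"rz":0,"tx":0,"ty":0,"tz":0.03,"fingers":0},{"rx":0,"ry":0,"rz":0,"tx":0,"ty":0,"tz":0.015,"fingers":0}]';  python3 to.py r -0.107 -0.038 0.0835
```

```text
clock: 23.08
tcp_pos: [0.4997, 0.1414, 0.1225]
ee_rot: [0.002, 0.918, 0.396, 0.002]
ft_force: [0.1, 1.2, -3.3]
gripper_width: 0.0569
clk 23.1 tcp [0.4997 0.1414 0.1225] in frame [-0.1065 -0.0419  0.1225] w 0.0569 F [ 0.1  1.2 -3.3] q [ 0.04  0.13  1.86 -0.    1.15  0.8 ]
SHIFT [-0.0006 -0.0041  0.039 ] after-turn axes [-0.0005 -0.0039  0.039 ] TURN [ 0.005 -0.002 -0.002]
```

```bash
python3 -m handwheel '[{"rx":0.005,"ry":-0.002,"rz":-0.002,"tx":0,"ty":-0.003,"tz":0.02,"fingers":0},{"rx":0,"ry":0,"rz":0,"tx":0,"ty":0,"tz":0.017,"fingers":0},{"rx":0,"ry":0,"rz":0,"tx":0,"ty":0,"tz":0.002,"fingers":0},{"rx":0,"ry":0,"rz":0,"tx":0,"ty":0,"tz":0.002,"fingers":0}]';  python3 to.py r -0.107 -0.038 0.0835; python3 -m handwheel '[{"rx":0,"ry":0,"rz":0,"tx":0,"ty":0,"tz":0.0015,"fingers":0}]'
```

```text
clock: 23.58
tcp_pos: [0.4984, 0.1428, 0.0818]
ee_rot: [-0.0, 0.918, 0.397, -0.001]
ft_force: [-10.0, -0.9, 20.0]
gripper_width: 0.0568
clk 23.6 tcp [0.4984 0.1428 0.0818] in frame [-0.1063 -0.04    0.0818] w 0.0568 F [-10.   -0.9  20. ] q [ 0.05  0.19  1.88 -0.    1.07  0.8 ]
SHIFT [-0.0007 -0.002  -0.0017] after-turn axes [-0.0007 -0.002  -0.0017] TURN [-0.001  0.001 -0.001]
clock: 23.7
tcp_pos: [0.4992, 0.1429, 0.0818]
ee_rot: [0.0, 0.918, 0.397, -0.0]
ft_force: [-2.9, 0.2, 2.4]
gripper_width: 0.0569
```

```bash
python3 -m handwheel '[{"rx":0,"ry":0,"rz":0,"tx":0,"ty":0,"tz":-0.001,"fingers":0.08},{"rx":0,"ry":0,"rz":0,"tx":0,"ty":0,"tz":0,"fingers":0.08},{"rx":0,"ry":0,"rz":0,"tx":0,"ty":0,"tz":0,"fingers":0.08},{"rx":0,"ry":0,"rz":0,"tx":0,"ty":0,"tz":-0.03,"fingers":0.08},{"rx":0,"ry":0,"rz":0,"tx":0,"ty":0,"tz":-0.04,"fingers":0.08},{"rx":0,"ry":0,"rz":0,"tx":-0.03,"ty":0,"tz":-0.02,"fingers":0.02},{"rx":0,"ry":0,"rz":0,"tx":-0.05,"ty":0,"tz":0,"fingers":0.02},{"rx":0,"ry":0.157,"rz":0,"tx":0,"ty":0,"tz":0,"fingers":0.02},{"rx":0,"ry":0.157,"rz":0,"tx":0,"ty":0,"tz":0,"fingers":0.02},{"rx":0,"ry":0.157,"rz":0,"tx":0,"ty":0,"tz":0,"fingers":0.02},{"rx":0,"ry":0.157,"rz":0,"tx":0,"ty":0,"tz":0,"fingers":0.02}]';  python3 to.py r -0.18 -0.04 0.05 36; python3 - <<'E'
from h import *
im,C=snap("wrist","w7")
E
```

```text
clock: 25.08
tcp_pos: [0.4492, 0.0835, 0.1814]
ee_rot: [-0.12, 0.867, 0.38, 0.298]
ft_force: [0.2, -1.3, -1.2]
gripper_width: 0.02
clk 25.1 tcp [0.4492 0.0835 0.1814] in frame [-0.1832 -0.0446  0.1814] w 0.0200 F [ 0.2 -1.3 -1.2] q [-0.53 -0.47  2.38  0.7   1.16 -0.06]
SHIFT [-0.0773 -0.0071  0.1061] after-turn axes [-0.0746 -0.0046  0.1082] TURN [ 0.013 -0.026  0.014]
```

View pics/w7.png

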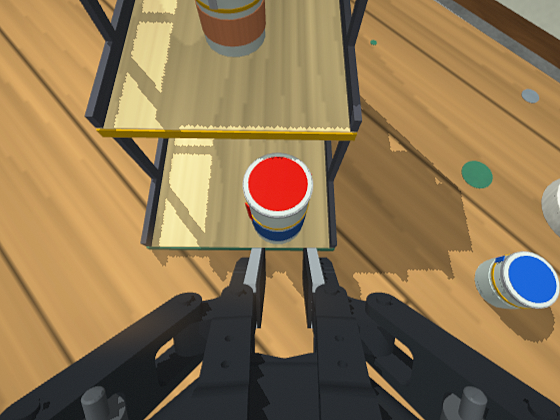

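```bash
python3 -m handwheel '[{"rx":0.013,"ry":0.04,"rz":0.014,"tx":-0.035,"ty":-0.004,"tz":0.03,"fingers":0.02},{"rx":0,"ry":0.04,"rz":0,"tx":-0.03,"ty":0,"tz":0.04,"fingers":0.02},{"rx":0,"ry":0,"rz":0,"tx":-0.018,"ty":0,"tz":0.025,"fingers":0.02}]';  python3 to.py r -0.155 -0.04 0.048 42
```

```text
clock: 25.5
tcp_pos: [0.4456, 0.0784, 0.0529]
ee_rot: [-0.138, 0.857, 0.369, 0.332]
ft_force: [0.3, 0.3, 0.2]
gripper_width: 0.0201
clk 25.5 tcp [0.4456 0.0784 0.0529] in frame [-0.1894 -0.0456  0.0529] w 0.0201 F [0.3 0.3 0.2] q [-0.62 -0.12  2.48  0.97  0.93 -0.53]
SHIFT [ 0.0222 -0.0059  0.0267] after-turn axes [ 0.0223 -0.0056  0.0267] TURN [ 0.01  -0.002 -0.001]
```

```bash
python3 -m handwheel '[{"rx":0.01,"ry":-0.002,"rz":-0.001,"tx":0.022,"ty":-0.0055,"tz":0.0265,"fingers":0.02},{"rx":0,"ry":0,"rz":0,"tx":0.007,"ty":0,"tz":0.0065,"fingers":0.02},{"rx":0,"ry":0,"rz":0,"tx":0.01,"ty":0,"tz":0.009,"fingers":0.02},{"rx":0,"ry":0,"rz":0,"tx":0.011,"ty":0,"tz":0.01,"fingers":0.02},{"rx":0,"ry":0,"rz":0,"tx":0.011,"ty":0,"tz":0.01,"fingers":0.02}]';  python3 to.py r -0.066 -0.039 0.05 42
```

```text
clock: 26.12
tcp_pos: [0.5024, 0.146, 0.0447]
ee_rot: [-0.142, 0.858, 0.372, 0.324]
ft_force: [-1.9, -2.4, -0.5]
gripper_width: 0.02
clk 26.1 tcp [0.5024 0.146  0.0447] in frame [-0.1013 -0.0406  0.0447] w 0.0200 F [-1.9 -2.4 -0.5] q [-0.34  0.06  2.33  1.08  0.76 -0.41]
SHIFT [ 0.0299 -0.0016  0.0194] after-turn axes [ 0.0297 -0.0016  0.0197] TURN [-0.002  0.01  -0.   ]
```

```bash
python3 -m handwheel '[{"rx":0,"ry":0.01,"rz":0,"tx":0.012,"ty":-0.001,"tz":0.007,"fingers":0.02},{"rx":0,"ry":0,"rz":0,"tx":0.01,"ty":0,"tz":0.007,"fingers":0.02},{"rx":0,"ry":0,"rz":0,"tx":0.006,"ty":0,"tz":0.005,"fingers":0.02},{"rx":0,"ry":0,"rz":0,"tx":0,"ty":0,"tz":0,"fingers":0.02}]';  python3 to.py r -0.066 -0.039 0.05 42; python3 - <<'E'
from rk import *
im,C=snap("wrist","w8")
g=im[180:330,277:289].mean(1).round().astype(int)
d=np.abs(np.diff(g,axis=0)).sum(1)
for i in np.where(d>25)[0]: print(180+i,g[i].tolist(),g[i+1].tolist(),rk(ray(C,283,180.5+i,.012)),rk(ray(C,283,180.5+i,.116)))
E
```

```text
clock: 26.62
tcp_pos: [0.5266, 0.1726, 0.0504]
ee_rot: [-0.142, 0.856, 0.372, 0.329]
ft_force: [-1.2, -0.6, -0.3]
gripper_width: 0.02
clk 26.6 tcp [0.5266 0.1726 0.0504] in frame [-0.0653 -0.0401  0.0504] w 0.0200 F [-1.2 -0.6 -0.3] q [-0.25  0.1   2.26  1.11  0.72 -0.36]
SHIFT [-0.0008 -0.0011 -0.0002] after-turn axes [-0.0008 -0.0011 -0.0002] TURN [-0.002  0.     0.003]
184 [102, 147, 163] [109, 156, 173] [ 0.0021 -0.039 ] [-0.0546 -0.0394]
185 [109, 156, 173] [118, 169, 185] [ 0.0013 -0.039 ] [-0.055  -0.0394]
186 [118, 169, 185] [126, 180, 197] [ 0.0004 -0.039 ] [-0.0554 -0.0394]
187 [126, 180, 197] [134, 192, 209] [-0.0004 -0.039 ] [-0.0558 -0.0394]
188 [134, 192, 209] [143, 205, 222] [-0.0013 -0.039 ] [-0.0562 -0.0394]
197 [142, 204, 225] [127, 182, 203] [-0.0088 -0.0391] [-0.0597 -0.0394]
198 [127, 182, 203] [115, 162, 179] [-0.0096 -0.0391] [-0.0601 -0.0395]
199 [115, 162, 179] [104, 136, 147] [-0.0104 -0.0391] [-0.0605 -0.0395]
200 [104, 136, 147] [74, 144, 176] [-0.0112 -0.0391] [-0.0609 -0.0395]
201 [74, 144, 176] [0, 180, 231] [-0.012  -0.0391] [-0.0612 -0.0395]
205 [0, 1
[... 409 characters left out ...]
230 [0, 109, 142] [0, 97, 128] [-0.0345 -0.0392] [-0.0717 -0.0395]
232 [11, 98, 128] [100, 120, 127] [-0.036  -0.0392] [-0.0724 -0.0395]
233 [100, 120, 127] [135, 137, 125] [-0.0367 -0.0392] [-0.0728 -0.0395]
237 [127, 138, 130] [122, 120, 108] [-0.0396 -0.0392] [-0.0742 -0.0395]
238 [122, 120, 108] [111, 75, 50] [-0.0403 -0.0392] [-0.0745 -0.0395]
239 [111, 75, 50] [98, 52, 20] [-0.0411 -0.0392] [-0.0748 -0.0395]
265 [88, 48, 23] [109, 102, 93] [-0.0591 -0.0393] [-0.0833 -0.0396]
266 [109, 102, 93] [128, 137, 130] [-0.0598 -0.0393] [-0.0836 -0.0396]
273 [127, 133, 124] [115, 143, 150] [-0.0644 -0.0394] [-0.0858 -0.0396]
274 [115, 143, 150] [102, 151, 169] [-0.0651 -0.0394] [-0.0861 -0.0396]
```

```bash
python3 -m handwheel '[{"rx":0,"ry":0,"rz":0,"tx":-0.02,"ty":0,"tz":-0.018,"fingers":0.02},{"rx":0,"ry":0,"rz":0,"tx":-0.03,"ty":0,"tz":-0.03,"fingers":0.02},{"rx":0,"ry":0,"rz":0,"tx":-0.02,"ty":0,"tz":-0.04,"fingers":0.02},{"rx":0,"ry":0,"rz":0,"tx":0.02,"ty":0,"tz":-0.045,"fingers":0.085},{"rx":0,"ry":-0.147,"rz":0,"tx":0.01,"ty":0,"tz":-0.04,"fingers":0.085},{"rx":0,"ry":-0.147,"rz":0,"tx":0.01,"ty":0,"tz":-0.03,"fingers":0.085},{"rx":0,"ry":-0.147,"rz":0,"tx":0,"ty":0,"tz":-0.02,"fingers":0.085},{"rx":0,"ry":-0.147,"rz":0,"tx":0,"ty":0,"tz":0,"fingers":0.085},{"rx":0,"ry":-0.147,"rz":0,"tx":0,"ty":0,"tz":0,"fingers":0.085}]'; python3 to.py G 0 0 0.19
```

```text
clock: 27.8
tcp_pos: [0.412, 0.0469, 0.2078]
ee_rot: [0.007, 0.92, 0.391, -0.008]
ft_force: [-0.7, 0.5, 0.3]
gripper_width: 0.0849
clk 27.8 tcp [0.412  0.0469 0.2078] in frame [0.1332 0.2159 0.2078] w 0.0849 F [-0.7  0.5  0.3] q [-0.16 -0.25  2.04 -0.02  1.36  0.61]
SHIFT [-0.1301  0.2174  0.0217] after-turn axes [-0.1332  0.2159  0.0178] TURN [ 0.006  0.021 -0.013]
```

```bash
python3 -m handwheel '[{"rx":0.006,"ry":0.021,"rz":-0.013,"tx":-0.026,"ty":0.043,"tz":0.003,"fingers":0.085},{"rx":0,"ry":0,"rz":0,"tx":-0.026,"ty":0.043,"tz":0.003,"fingers":0.085},{"rx":0,"ry":0,"rz":0,"tx":-0.026,"ty":0.043,"tz":0.003,"fingers":0.085},{"rx":0,"ry":0,"rz":0,"tx":-0.026,"ty":0.043,"tz":0.003,"fingers":0.085},{"rx":0,"ry":0,"rz":0,"tx":-0.025,"ty":0.041,"tz":0.003,"fingers":0.085},{"rx":0,"ry":0,"rz":0,"tx":0,"ty":0,"tz":0,"fingers":0.085}]'; python3 - <<'E'
from h import *
im,C=snap("wrist","w9")
hsv=cv2.cvtColor(im,cv2.COLOR_BGR2HSV)
for c,lo,hi,z in(("blue",(108,170,120),(122,255,255),.048),("green",(60,150,60),(78,255,255),.098)):
    k,l,st,ce=cv2.connectedComponentsWithStats(cv2.inRange(hsv,lo,hi))
    for i in range(1,k):
        if st[i,4]>300: print(c,st[i].tolist(),ray(C,*(st[i,:2]+st[i,2:4]/2-.5),z).round(4))
E
python3 to.py G 0 0 0.06
```

```text
clock: 28.55
tcp_pos: [0.4833, -0.1925, 0.1925]
ee_rot: [-0.002, 0.915, 0.404, 0.001]
ft_force: [-0.6, 0.9, -0.3]
gripper_width: 0.0852
blue [400, 197, 81, 103, 2472] [ 0.5647 -0.3486  0.048 ]
blue [477, 221, 54, 55, 948] [ 0.6145 -0.3938  0.048 ]
green [256, 189, 58, 55, 2453] [ 0.4785 -0.1981  0.098 ]
clk 28.6 tcp [ 0.483  -0.1909  0.1925] in frame [0.0086 0.0012 0.1925] w 0.0851 F [-0.4  1.  -0.9] q [-0.61  0.05  1.79  0.    1.3   0.13]
SHIFT [-0.009   0.0016  0.1325] after-turn axes [-0.0086  0.0012  0.1325] TURN [-0.004 -0.003  0.017]
```

```bash
python3 -m handwheel '[{"rx":-0.004,"ry":-0.003,"rz":0.017,"tx":-0.0086,"ty":0.001,"tz":0.03,"fingers":0.085},{"rx":0,"ry":0,"rz":0,"tx":0,"ty":0,"tz":0.035,"fingers":0.085},{"rx":0,"ry":0,"rz":0,"tx":0,"ty":0,"tz":0.035,"fingers":0.085},{"rx":0,"ry":0,"rz":0,"tx":0,"ty":0,"tz":0.025,"fingers":0.085}]'; python3 to.py G 0 0 0.06
```

```text
clock: 29.1
tcp_pos: [0.4785, -0.1942, 0.0674]
ee_rot: [0.001, 0.918, 0.398, 0.002]
ft_force: [-0.3, 0.0, 0.4]
gripper_width: 0.0848
clk 29.1 tcp [ 0.4785 -0.1942  0.0674] in frame [0.0032 0.0022 0.0674] w 0.0848 F [-0.3  0.   0.4] q [-0.62  0.2   1.9   0.    1.04  0.13]
SHIFT [-0.0032  0.0022  0.0074] after-turn axes [-0.0032  0.0022  0.0074] TURN [ 0.004 -0.003  0.002]
```

```bash
python3 -m handwheel '[{"rx":0.004,"ry":-0.003,"rz":0.002,"tx":-0.003,"ty":0.002,"tz":0.006,"fingers":0.085},{"rx":0,"ry":0,"rz":0,"tx":0,"ty":0,"tz":0,"fingers":0},{"rx":0,"ry":0,"rz":0,"tx":0,"ty":0,"tz":0,"fingers":0},{"rx":0,"ry":0,"rz":0,"tx":0,"ty":0,"tz":0,"fingers":0},{"rx":0,"ry":0,"rz":0,"tx":0,"ty":0,"tz":0,"fingers":0}]' 45; python3 -m handwheel '[{"rx":0,"ry":0,"rz":0,"tx":0,"ty":0,"tz":-0.02,"fingers":0},{"rx":0,"ry":0,"rz":0,"tx":0,"ty":0,"tz":-0.04,"fingers":0},{"rx":0,"ry":0,"rz":0,"tx":0,"ty":0,"tz":-0.05,"fingers":0},{"rx":0,"ry":0,"rz":0,"tx":0,"ty":0,"tz":-0.03,"fingers":0}]';  python3 to.py r -0.16 0.038 0.20
```

```text
clock: 29.72
tcp_pos: [0.4775, -0.1953, 0.0624]
ee_rot: [-0.001, 0.918, 0.398, -0.0]
ft_force: [0.1, -0.3, -3.4]
gripper_width: 0.057
clock: 30.22
tcp_pos: [0.4745, -0.1934, 0.202]
ee_rot: [-0.006, 0.918, 0.397, -0.003]
ft_force: [0.2, 0.2, -3.8]
gripper_width: 0.0571
clk 30.2 tcp [ 0.4745 -0.1934  0.202 ] in frame [-0.3677 -0.2528  0.202 ] w 0.0571 F [ 0.2  0.2 -3.8] q [-0.62  0.03  1.79  0.    1.33  0.13]
SHIFT [ 0.208  -0.2905  0.0055] after-turn axes [ 0.2077 -0.2908  0.002 ] TURN [-0.013  0.001  0.001]
```

```bash
python3 -m handwheel '[{"rx":-0.013,"ry":0,"rz":0,"tx":0.026,"ty":-0.036,"tz":0,"fingers":0},{"rx":0,"ry":0,"rz":0,"tx":0.026,"ty":-0.036,"tz":0,"fingers":0},{"rx":0,"ry":0,"rz":0,"tx":0.026,"ty":-0.036,"tz":0,"fingers":0},{"rx":0,"ry":0,"rz":0,"tx":0.026,"ty":-0.036,"tz":0,"fingers":0},{"rx":0,"ry":0,"rz":0,"tx":0.026,"ty":-0.036,"tz":0,"fingers":0},{"rx":0,"ry":0,"rz":0,"tx":0.026,"ty":-0.036,"tz":0,"fingers":0},{"rx":0,"ry":0,"rz":0,"tx":0.026,"ty":-0.036,"tz":0,"fingers":0},{"rx":0,"ry":0,"rz":0,"tx":0.022,"ty":-0.036,"tz":0,"fingers":0},{"rx":0,"ry":0,"rz":0,"tx":0,"ty":0,"tz":0,"fingers":0}]';  python3 to.py r -0.107 0.038 0.12
```

```text
clock: 31.35
tcp_pos: [0.4015, 0.1616, 0.2035]
ee_rot: [0.003, 0.918, 0.396, 0.001]
ft_force: [0.5, -0.4, -3.6]
gripper_width: 0.0571
clk 31.4 tcp [0.4015 0.1616 0.2035] in frame [-0.159   0.0436  0.2035] w 0.0571 F [ 0.5 -0.4 -3.6] q [ 0.1  -0.21  2.01 -0.    1.33  0.86]
SHIFT [0.0519 0.005  0.0835] after-turn axes [0.052  0.0056 0.0835] TURN [ 0.006 -0.001 -0.002]
```

```bash
python3 -m handwheel '[{"rx":0.006,"ry":0,"rz":-0.002,"tx":0.026,"ty":0.005,"tz":0,"fingers":0},{"rx":0,"ry":0,"rz":0,"tx":0.026,"ty":0,"tz":0.01,"fingers":0},{"rx":0,"ry":0,"rz":0,"tx":0,"ty":0,"tz":0.03,"fingers":0},{"rx":0,"ry":0,"rz":0,"tx":0,"ty":0,"tz":0.03,"fingers":0},{"rx":0,"ry":0,"rz":0,"tx":0,"ty":0,"tz":0.015,"fingers":0}]';  python3 to.py r -0.107 0.039 0.076
```

```text
clock: 31.98
tcp_pos: [0.4444, 0.1936, 0.1176]
ee_rot: [0.001, 0.918, 0.396, 0.002]
ft_force: [-1.5, -0.5, -3.5]
gripper_width: 0.057
clk 32.0 tcp [0.4444 0.1936 0.1176] in frame [-0.1063  0.0342  0.1176] w 0.0570 F [-1.5 -0.5 -3.5] q [ 0.16  0.04  1.96 -0.    1.14  0.92]
SHIFT [-0.0008 -0.0049  0.0415] after-turn axes [-0.0007 -0.0048  0.0416] TURN [ 0.004 -0.002 -0.002]
```

```bash
python3 -m handwheel '[{"rx":0.004,"ry":-0.002,"rz":-0.002,"tx":-0.001,"ty":-0.004,"tz":0.02,"fingers":0},{"rx":0,"ry":0,"rz":0,"tx":0,"ty":0,"tz":0.018,"fingers":0},{"rx":0,"ry":0,"rz":0,"tx":0,"ty":0,"tz":0.002,"fingers":0},{"rx":0,"ry":0,"rz":0,"tx":0,"ty":0,"tz":0.002,"fingers":0}]';  python3 to.py r -0.107 0.039 0.076; python3 -m handwheel '[{"rx":0,"ry":0,"rz":0,"tx":0,"ty":0,"tz":0.0015,"fingers":0}]'
```

```text
clock: 32.48
tcp_pos: [0.4423, 0.1934, 0.0752]
ee_rot: [0.001, 0.918, 0.396, 0.0]
ft_force: [-0.4, -1.3, -2.1]
gripper_width: 0.057
clk 32.5 tcp [0.4423 0.1934 0.0752] in frame [-0.1079  0.0356  0.0752] w 0.0570 F [-0.4 -1.3 -2.1] q [ 0.16  0.11  1.99 -0.    1.05  0.92]
SHIFT [ 0.0009 -0.0034 -0.0008] after-turn axes [ 0.0009 -0.0034 -0.0008] TURN [ 0.001  0.    -0.003]
clock: 32.6
tcp_pos: [0.4429, 0.1933, 0.0744]
ee_rot: [0.001, 0.918, 0.396, 0.001]
ft_force: [0.1, -0.1, -3.4]
gripper_width: 0.0574
```

```bash
python3 -m handwheel '[{"rx":0,"ry":0,"rz":0,"tx":0,"ty":-0.002,"tz":0.002,"fingers":0}]';python3 -m handwheel '[{"rx":0,"ry":0,"rz":0,"tx":0,"ty":0,"tz":0.001,"fingers":0}]'; python3 to.py r -0.107 0.039 0.076
```

```text
clock: 32.72
tcp_pos: [0.443, 0.1946, 0.0738]
ee_rot: [0.002, 0.918, 0.396, 0.002]
ft_force: [0.1, -3.2, 5.2]
gripper_width: 0.0571
clock: 32.85
tcp_pos: [0.4434, 0.1947, 0.0737]
ee_rot: [0.002, 0.918, 0.396, 0.003]
ft_force: [-2.1, -1.0, 4.6]
gripper_width: 0.0571
clk 32.9 tcp [0.4434 0.1947 0.0737] in frame [-0.1062  0.0357  0.0737] w 0.0571 F [-2.1 -1.   4.6] q [ 0.16  0.11  1.99 -0.    1.04  0.92]
SHIFT [-0.0008 -0.0032 -0.0023] after-turn axes [-0.0008 -0.0033 -0.0023] TURN [ 0.005 -0.003 -0.002]
```

```bash
python3 -m handwheel '[{"rx":0,"ry":0,"rz":0,"tx":0,"ty":0,"tz":-0.001,"fingers":0.08},{"rx":0,"ry":0,"rz":0,"tx":0,"ty":0,"tz":0,"fingers":0.08},{"rx":0,"ry":0,"rz":0,"tx":0,"ty":0,"tz":0,"fingers":0.08},{"rx":0,"ry":0,"rz":0,"tx":0,"ty":0,"tz":-0.03,"fingers":0.08},{"rx":0,"ry":0,"rz":0,"tx":0,"ty":0,"tz":-0.04,"fingers":0.08},{"rx":0,"ry":0,"rz":0,"tx":-0.03,"ty":0,"tz":-0.02,"fingers":0.02},{"rx":0,"ry":0,"rz":0,"tx":-0.05,"ty":0,"tz":0,"fingers":0.02},{"rx":0,"ry":0.157,"rz":0,"tx":0,"ty":0,"tz":0,"fingers":0.02},{"rx":0,"ry":0.157,"rz":0,"tx":0,"ty":0,"tz":0,"fingers":0.02},{"rx":0,"ry":0.157,"rz":0,"tx":0,"ty":0,"tz":0,"fingers":0.02},{"rx":0,"ry":0.157,"rz":0,"tx":0,"ty":0,"tz":0,"fingers":0.02},{"rx":0,"ry":0.1,"rz":0,"tx":0,"ty":0,"tz":0,"fingers":0.02}]';  python3 to.py r -0.175 0.037 0.05 42; python3 - <<'E'
from h import *
im,C=snap("wrist","w10")
E
```

```text
clock: 34.35
tcp_pos: [0.3903, 0.137, 0.1706]
ee_rot: [-0.14, 0.85, 0.373, 0.344]
ft_force: [-0.2, 0.2, -0.2]
gripper_width: 0.0198
clk 34.4 tcp [0.3903 0.137  0.1706] in frame [-0.1846  0.0349  0.1706] w 0.0198 F [-0.2  0.2 -0.2] q [-0.57 -0.81  2.63  0.79  1.26 -0.05]
SHIFT [-0.076  -0.0043  0.094 ] after-turn axes [-0.0735 -0.0021  0.096 ] TURN [ 0.012 -0.027  0.015]
```

View pics/w10.png

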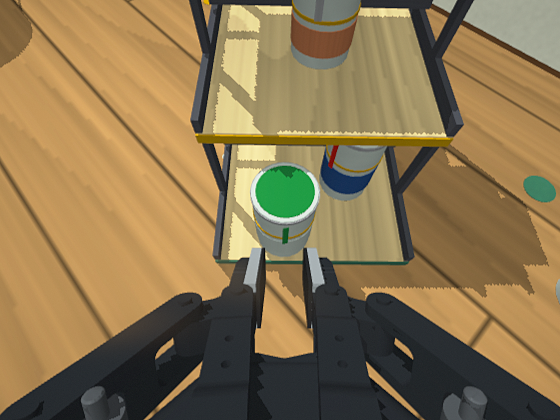

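```bash
python3 -m handwheel '[{"rx":0.012,"ry":-0.12,"rz":0.015,"tx":0.0,"ty":-0.002,"tz":0,"fingers":0.02},{"rx":0,"ry":-0.12,"rz":0,"tx":0,"ty":0,"tz":0,"fingers":0.02}]';  python3 to.py r -0.165 0.037 0.05 30
```

```text
clock: 34.65
tcp_pos: [0.3878, 0.1352, 0.1671]
ee_rot: [-0.1, 0.891, 0.378, 0.233]
ft_force: [-0.9, 0.5, 0.1]
gripper_width: 0.0199
clk 34.6 tcp [0.3878 0.1352 0.1671] in frame [-0.1877  0.0355  0.1671] w 0.0199 F [-0.9  0.5  0.1] q [-0.34 -0.65  2.46  0.51  1.15  0.26]
SHIFT [-0.0376 -0.0015  0.1132] after-turn axes [-0.0389 -0.0015  0.1127] TURN [ 0.004  0.012 -0.012]
```

```bash
python3 -m handwheel '[{"rx":0.004,"ry":0.012,"rz":-0.012,"tx":-0.025,"ty":-0.0015,"tz":0.035,"fingers":0.02},{"rx":0,"ry":0,"rz":0,"tx":-0.014,"ty":0,"tz":0.04,"fingers":0.02},{"rx":0,"ry":0,"rz":0,"tx":0,"ty":0,"tz":0.034,"fingers":0.02}]';  python3 to.py r -0.145 0.036 0.048 30
```

```text
clock: 35.02
tcp_pos: [0.4064, 0.1509, 0.0564]
ee_rot: [-0.096, 0.885, 0.387, 0.241]
ft_force: [0.9, 0.9, 0.3]
gripper_width: 0.02
clk 35.0 tcp [0.4064 0.1509 0.0564] in frame [-0.1634  0.0327  0.0564] w 0.0200 F [0.9 0.9 0.3] q [-0.27 -0.3   2.5   0.67  0.78  0.03]
SHIFT [ 0.0117 -0.0034  0.0165] after-turn axes [ 0.0117 -0.0033  0.0165] TURN [ 0.011 -0.001  0.012]
```

```bash
python3 -m handwheel '[{"rx":0.011,"ry":0.03,"rz":0.012,"tx":0.012,"ty":-0.0033,"tz":0.0155,"fingers":0.02},{"rx":0,"ry":0.04,"rz":0,"tx":0.011,"ty":0,"tz":0.007,"fingers":0.02},{"rx":0,"ry":0.04,"rz":0,"tx":0.011,"ty":0,"tz":0.008,"fingers":0.02},{"rx":0,"ry":0.04,"rz":0,"tx":0.011,"ty":0,"tz":0.0085,"fingers":0.02},{"rx":0,"ry":0.04,"rz":0,"tx":0.011,"ty":0,"tz":0.009,"fingers":0.02}]';  python3 to.py r -0.066 0.036 0.05 42
```

```text
clock: 35.65
tcp_pos: [0.4555, 0.2097, 0.0447]
ee_rot: [-0.139, 0.86, 0.374, 0.319]
ft_force: [-2.2, -2.8, 3.0]
gripper_width: 0.0198
clk 35.6 tcp [0.4555 0.2097 0.0447] in frame [-0.0869  0.0372  0.0447] w 0.0198 F [-2.2 -2.8  3. ] q [-0.18 -0.06  2.43  1.11  0.66 -0.31]
SHIFT [0.0193 0.0013 0.0096] after-turn axes [0.0191 0.0012 0.01  ] TURN [-0.003  0.023  0.004]
```

```bash
python3 -m handwheel '[{"rx":0,"ry":0.023,"rz":0.004,"tx":0.01,"ty":0.001,"tz":0.005,"fingers":0.02},{"rx":0,"ry":0,"rz":0,"tx":0.006,"ty":0,"tz":0.003,"fingers":0.02},{"rx":0,"ry":0,"rz":0,"tx":0.003,"ty":0,"tz":0.002,"fingers":0.02},{"rx":0,"ry":0,"rz":0,"tx":0,"ty":0,"tz":0,"fingers":0.02}]';  python3 to.py r -0.066 0.036 0.05 42; python3 - <<'E'
from rk import *
im,C=snap("wrist","w11")
g=im[205:330,277:289].mean(1).round().astype(int)
d=np.abs(np.diff(g,axis=0)).sum(1)
for i in np.where(d>30)[0]: print(205+i,g[i].tolist(),g[i+1].tolist(),rk(ray(C,283,205.5+i,.012)),rk(ray(C,283,205.5+i,.124)))
E
```

```text
clock: 36.15
tcp_pos: [0.4708, 0.2261, 0.0485]
ee_rot: [-0.143, 0.857, 0.373, 0.326]
ft_force: [-1.3, -2.1, -1.2]
gripper_width: 0.02
clk 36.1 tcp [0.4708 0.2261 0.0485] in frame [-0.0645  0.0373  0.0485] w 0.0200 F [-1.3 -2.1 -1.2] q [-0.13 -0.01  2.39  1.15  0.64 -0.31]
SHIFT [-0.0001  0.0012 -0.0021] after-turn axes [-0.0001  0.0013 -0.0021] TURN [-0.005  0.005  0.003]
206 [0, 175, 221] [0, 140, 182] [-0.0164  0.0384] [-0.0665  0.0376]
207 [0, 140, 182] [3, 86, 110] [-0.0172  0.0384] [-0.0668  0.0376]
220 [16, 96, 121] [99, 119, 122] [-0.0272  0.0383] [-0.071   0.0376]
221 [99, 119, 122] [132, 133, 122] [-0.0279  0.0383] [-0.0714  0.0376]
232 [129, 132, 121] [104, 128, 133] [-0.0361  0.0383] [-0.0748  0.0376]
233 [104, 128, 133] [32, 121, 151] [-0.0368  0.0383] [-0.0751  0.0376]
234 [32, 121, 151] [0, 111, 146] [-0.0375  0.0382] [-0.0754  0.0376]
235 [0, 111, 146] [0, 97, 127] [-0.0383  0.0382] [-0.0757  0.0376]
237 [13, 96, 123] [100, 119, 124] [-0.0397  0.0382] [-0.0763  0.0375]
238 [100, 119, 124] [133, 135, 123] [-0.0404  0.0382] [-0.0766  0.0375]
241 [125, 133, 124] [137, 145, 135] [-0.0425  0.0382] [-0.0775  0.0375]
243 [143, 151, 141] [129, 136, 127] [-0.044   0.0382] [-0.0781  0.0375]
271 [122, 133, 127] [112, 144, 153] [-0.0629  0.0381] [-0.0861  0.0375]
```

```bash
sed -i 's/^F=dict(/F=dict(B=(.634,-.0805,.816),/' to.py; python3 -m handwheel '[{"rx":0,"ry":0,"rz":0,"tx":-0.02,"ty":0,"tz":-0.018,"fingers":0.02},{"rx":0,"ry":-0.06,"rz":0,"tx":-0.025,"ty":0,"tz":-0.03,"fingers":0.02},{"rx":0,"ry":-0.06,"rz":0,"tx":-0.01,"ty":0,"tz":-0.04,"fingers":0.02},{"rx":0,"ry":-0.06,"rz":0,"tx":0.02,"ty":0,"tz":-0.045,"fingers":0.085},{"rx":0,"ry":-0.147,"rz":0,"tx":0.01,"ty":0,"tz":-0.04,"fingers":0.085},{"rx":0,"ry":-0.147,"rz":0,"tx":0.01,"ty":0,"tz":-0.03,"fingers":0.085},{"rx":0,"ry":-0.147,"rz":0,"tx":0,"ty":0,"tz":-0.02,"fingers":0.085},{"rx":0,"ry":-0.1,"rz":0,"tx":0,"ty":0,"tz":0,"fingers":0.085}]'; python3 to.py B -0.03 0 0.20
```

```text
clock: 37.2
tcp_pos: [0.3827, 0.1282, 0.2268]
ee_rot: [0.005, 0.919, 0.393, -0.004]
ft_force: [-0.4, -0.5, -0.6]
gripper_width: 0.0845
clk 37.2 tcp [0.3827 0.1282 0.2268] in frame [-0.0202  0.3261  0.2268] w 0.0845 F [-0.4 -0.5 -0.6] q [ 0.03 -0.31  2.04 -0.01  1.41  0.8 ]
SHIFT [-0.007   0.326   0.0287] after-turn axes [-0.0098  0.3261  0.0268] TURN [ 0.006  0.012 -0.008]
```

```bash
python3 -m handwheel '[{"rx":0.006,"ry":0.012,"rz":-0.008,"tx":-0.002,"ty":0.045,"tz":0.003,"fingers":0.085},{"rx":0,"ry":0,"rz":0,"tx":-0.002,"ty":0.045,"tz":0.003,"fingers":0.085},{"rx":0,"ry":0,"rz":0,"tx":-0.002,"ty":0.045,"tz":0.003,"fingers":0.085},{"rx":0,"ry":0,"rz":0,"tx":-0.002,"ty":0.045,"tz":0.003,"fingers":0.085},{"rx":0,"ry":0,"rz":0,"tx":-0.002,"ty":0.045,"tz":0.003,"fingers":0.085},{"rx":0,"ry":0,"rz":0,"tx":0,"ty":0.045,"tz":0.003,"fingers":0.085},{"rx":0,"ry":0,"rz":0,"tx":0,"ty":0.045,"tz":0.003,"fingers":0.085},{"rx":0,"ry":0,"rz":0,"tx":0,"ty":0,"tz":0,"fingers":0.085}]'; python3 - <<'E'
from h import *
im,C=snap("wrist","w12")
hsv=cv2.cvtColor(im,cv2.COLOR_BGR2HSV)
for c,lo,hi,z in(("blue",(108,170,120),(122,255,255),.048),):
    k,l,st,ce=cv2.connectedComponentsWithStats(cv2.inRange(hsv,lo,hi))
    for i in range(1,k):
        if st[i,4]>300: print(c,st[i].tolist(),ray(C,*(st[i,:2]+st[i,2:4]/2-.5),z).round(4))
E
python3 to.py B 0 0 0.1
```

```text
clock: 38.2
tcp_pos: [0.6133, -0.0988, 0.2069]
ee_rot: [-0.0, 0.917, 0.399, 0.001]
ft_force: [-0.3, 0.8, 0.6]
gripper_width: 0.0848
blue [265, 141, 44, 44, 1500] [ 0.6344 -0.0803  0.048 ]
clk 38.2 tcp [ 0.6126 -0.0976  0.2072] in frame [-0.0271  0.0039  0.2072] w 0.0848 F [-0.5  0.  -0.2] q [-0.35  0.29  1.49  0.    1.36  0.4 ]
SHIFT [0.0268 0.004  0.1073] after-turn axes [0.0271 0.0039 0.1072] TURN [-0.    -0.003  0.005]
```

```bash
python3 -m handwheel '[{"rx":0,"ry":-0.003,"rz":0.005,"tx":0.027,"ty":0.004,"tz":0.03,"fingers":0.085},{"rx":0,"ry":0,"rz":0,"tx":0,"ty":0,"tz":0.04,"fingers":0.085},{"rx":0,"ry":0,"rz":0,"tx":0,"ty":0,"tz":0.04,"fingers":0.085},{"rx":0,"ry":0,"rz":0,"tx":0,"ty":0,"tz":0.03,"fingers":0.085},{"rx":0,"ry":0,"rz":0,"tx":0,"ty":0,"tz":0.01,"fingers":0.085}]'; python3 to.py B 0.0005 0 0.017
```

```text
clock: 38.88
tcp_pos: [0.6335, -0.0756, 0.0582]
ee_rot: [0.001, 0.917, 0.398, 0.002]
ft_force: [0.9, 0.4, 1.1]
gripper_width: 0.0848
clk 38.9 tcp [ 0.6335 -0.0756  0.0582] in frame [0.0032 0.0037 0.0582] w 0.0848 F [0.9 0.4 1.1] q [-0.31  0.49  1.54  0.    1.1   0.44]
SHIFT [-0.0029  0.0036  0.0412] after-turn axes [-0.0027  0.0037  0.0412] TURN [ 0.003 -0.003  0.002]
```

```bash
python3 -m handwheel '[{"rx":0.003,"ry":-0.003,"rz":0.002,"tx":-0.0027,"ty":0.0037,"tz":0.02,"fingers":0.085},{"rx":0,"ry":0,"rz":0,"tx":0,"ty":0,"tz":0.018,"fingers":0.085},{"rx":0,"ry":0,"rz":0,"tx":0,"ty":0,"tz":0.002,"fingers":0.085}]'; python3 to.py B 0.0005 0 0.017; python3 -m handwheel '[{"rx":0,"ry":0,"rz":0,"tx":0,"ty":0,"tz":0,"fingers":0},{"rx":0,"ry":0,"rz":0,"tx":0,"ty":0,"tz":0,"fingers":0},{"rx":0,"ry":0,"rz":0,"tx":0,"ty":0,"tz":0,"fingers":0},{"rx":0,"ry":0,"rz":0,"tx":0,"ty":0,"tz":0,"fingers":0}]' 40; python3 to.py B 0.0005 0 0.017
```

```text
clock: 39.25
tcp_pos: [0.6352, -0.08, 0.0181]
ee_rot: [0.001, 0.918, 0.397, 0.001]
ft_force: [0.0, 0.2, 0.0]
gripper_width: 0.0849
clk 39.2 tcp [ 0.6352 -0.08    0.0181] in frame [ 0.0012 -0.0005  0.0181] w 0.0849 F [0.  0.2 0. ] q [-0.31  0.56  1.54 -0.    1.04  0.44]
SHIFT [-0.0007 -0.0005  0.001 ] after-turn axes [-0.0007 -0.0005  0.0011] TURN [ 0.003 -0.001  0.001]
clock: 39.75
tcp_pos: [0.6368, -0.0805, 0.0203]
ee_rot: [0.002, 0.918, 0.397, 0.002]
ft_force: [0.6, -0.0, -1.3]
gripper_width: 0.0528
clk 39.8 tcp [ 0.6368 -0.0805  0.0203] in frame [ 0.0019 -0.002   0.0203] w 0.0528 F [ 0.6 -0.  -1.3] q [-0.31  0.55  1.54 -0.    1.04  0.44]
SHIFT [-0.0014 -0.0021  0.0033] after-turn axes [-0.0014 -0.002   0.0033] TURN [ 0.006 -0.002  0.001]
```

```bash
python3 -m handwheel '[{"rx":0,"ry":0,"rz":0,"tx":0,"ty":0,"tz":-0.02,"fingers":0},{"rx":0,"ry":0,"rz":0,"tx":0,"ty":0,"tz":-0.04,"fingers":0},{"rx":0,"ry":0,"rz":0,"tx":0,"ty":0,"tz":-0.05,"fingers":0},{"rx":0,"ry":0,"rz":0,"tx":0,"ty":0,"tz":-0.05,"fingers":0},{"rx":0,"ry":0,"rz":0,"tx":0,"ty":0,"tz":-0.05,"fingers":0},{"rx":0,"ry":0,"rz":0,"tx":0,"ty":0,"tz":-0.05,"fingers":0},{"rx":0,"ry":0,"rz":0,"tx":0,"ty":0,"tz":-0.05,"fingers":0}]';  python3 to.py r 0.0 0 0.32
```

```text
clock: 40.62
tcp_pos: [0.6321, -0.0789, 0.3435]
ee_rot: [0.001, 0.918, 0.397, 0.001]
ft_force: [0.8, -0.5, -1.7]
gripper_width: 0.0529
clk 40.6 tcp [ 0.6321 -0.0789  0.3435] in frame [-0.1763 -0.2892  0.3435] w 0.0529 F [ 0.8 -0.5 -1.7] q [-0.31  0.27  1.25 -0.    1.62  0.44]
SHIFT [ 0.1763 -0.2892  0.0229] after-turn axes [ 0.1763 -0.2892  0.0235] TURN [ 0.003 -0.001  0.   ]
```

```bash
python3 -m handwheel '[{"rx":0.003,"ry":0,"rz":0,"tx":0.022,"ty":-0.036,"tz":0.001,"fingers":0},{"rx":0,"ry":0,"rz":0,"tx":0.022,"ty":-0.036,"tz":0.001,"fingers":0},{"rx":0,"ry":0,"rz":0,"tx":0.022,"ty":-0.036,"tz":0.001,"fingers":0},{"rx":0,"ry":0,"rz":0,"tx":0.022,"ty":-0.036,"tz":0.001,"fingers":0},{"rx":0,"ry":0,"rz":0,"tx":0.022,"ty":-0.036,"tz":0.001,"fingers":0},{"rx":0,"ry":0,"rz":0,"tx":0.022,"ty":-0.036,"tz":0.001,"fingers":0},{"rx":0,"ry":0,"rz":0,"tx":0.022,"ty":-0.036,"tz":0,"fingers":0},{"rx":0,"ry":0,"rz":0,"tx":0.018,"ty":-0.034,"tz":0,"fingers":0},{"rx":0,"ry":0,"rz":0,"tx":0,"ty":0,"tz":0,"fingers":0}]';  python3 to.py r 0.032 0 0.30
```

```text
clock: 41.75
tcp_pos: [0.5389, 0.2513, 0.3573]
ee_rot: [0.006, 0.918, 0.396, 0.013]
ft_force: [0.4, 0.6, -0.9]
gripper_width: 0.0528
clk 41.8 tcp [0.5389 0.2513 0.3573] in frame [0.0004 0.0049 0.3573] w 0.0528 F [ 0.4  0.6 -0.9] q [ 0.24  0.14  1.37 -0.01  1.6   0.99]
SHIFT [0.0305 0.0036 0.0579] after-turn axes [0.0316 0.0049 0.0573] TURN [ 0.022 -0.019 -0.001]
```

```bash
python3 -m handwheel '[{"rx":0.022,"ry":-0.019,"rz":0,"tx":0.025,"ty":0.005,"tz":0.02,"fingers":0},{"rx":0,"ry":0,"rz":0,"tx":0.005,"ty":0,"tz":0.03,"fingers":0},{"rx":0,"ry":0,"rz":0,"tx":0,"ty":0,"tz":0.025,"fingers":0},{"rx":0,"ry":0,"rz":0,"tx":0,"ty":0,"tz":0,"fingers":0}]';  python3 to.py r 0.032 0 0.253
```

```text
clock: 42.25
tcp_pos: [0.5657, 0.2676, 0.2866]
ee_rot: [0.001, 0.918, 0.396, 0.003]
ft_force: [-0.0, -0.2, -0.7]
gripper_width: 0.0529
clk 42.2 tcp [0.5657 0.2676 0.2866] in frame [ 0.0307 -0.0035  0.2866] w 0.0529 F [-0.  -0.2 -0.7] q [ 0.25  0.25  1.38 -0.    1.5   1.01]
SHIFT [ 0.0012 -0.0036  0.0336] after-turn axes [ 0.0013 -0.0035  0.0336] TURN [ 0.005 -0.004 -0.003]
```

```bash
python3 -m handwheel '[{"rx":0.005,"ry":-0.004,"rz":-0.003,"tx":0.001,"ty":-0.0035,"tz":0.02,"fingers":0},{"rx":0,"ry":0,"rz":0,"tx":0,"ty":0,"tz":0.012,"fingers":0},{"rx":0,"ry":0,"rz":0,"tx":0,"ty":0,"tz":0.002,"fingers":0}]';  python3 to.py r 0.032 0 0.253; python3 -m handwheel '[{"rx":0,"ry":0,"rz":0,"tx":0,"ty":0,"tz":0.002,"fingers":0}]';python3 -m handwheel '[{"rx":0,"ry":0,"rz":0,"tx":0,"ty":0,"tz":0.0015,"fingers":0}]'
```

```text
clock: 42.62
tcp_pos: [0.5652, 0.2702, 0.2541]
ee_rot: [0.0, 0.918, 0.397, 0.002]
ft_force: [0.1, -1.2, -1.1]
gripper_width: 0.0526
clk 42.6 tcp [0.5652 0.2702 0.2541] in frame [ 0.0323 -0.0013  0.2541] w 0.0526 F [ 0.1 -1.2 -1.1] q [0.25 0.27 1.42 0.   1.45 1.01]
SHIFT [-0.0003 -0.0013  0.0011] after-turn axes [-0.0003 -0.0013  0.0011] TURN [ 0.002 -0.004 -0.001]
clock: 42.75
tcp_pos: [0.5654, 0.2703, 0.2525]
ee_rot: [0.0, 0.918, 0.397, 0.003]
ft_force: [0.1, -0.0, -1.0]
gripper_width: 0.0525
clock: 42.88
tcp_pos: [0.5656, 0.2703, 0.2513]
ee_rot: [0.0, 0.918, 0.397, 0.003]
ft_force: [0.3, -0.2, -0.8]
gripper_width: 0.0528
```

```bash
python3 -m handwheel '[{"rx":0,"ry":0,"rz":0,"tx":0,"ty":0,"tz":0.0015,"fingers":0}]';python3 -m handwheel '[{"rx":0,"ry":0,"rz":0,"tx":0,"ty":0,"tz":0.0015,"fingers":0}]'
```

```text
clock: 43.0
tcp_pos: [0.5658, 0.2704, 0.2502]
ee_rot: [0.0, 0.918, 0.397, 0.003]
ft_force: [-0.1, 0.2, -0.5]
gripper_width: 0.053
clock: 43.12
tcp_pos: [0.566, 0.2706, 0.2494]
ee_rot: [0.0, 0.918, 0.397, 0.004]
ft_force: [-2.5, -1.0, 4.8]
gripper_width: 0.053
```

```bash
python3 -m handwheel '[{"rx":0,"ry":0,"rz":0,"tx":0,"ty":0,"tz":-0.001,"fingers":0.08},{"rx":0,"ry":0,"rz":0,"tx":0,"ty":0,"tz":0,"fingers":0.08},{"rx":0,"ry":0,"rz":0,"tx":0,"ty":0,"tz":0,"fingers":0.08},{"rx":0,"ry":0,"rz":0,"tx":0,"ty":0,"tz":-0.03,"fingers":0.08},{"rx":0,"ry":0,"rz":0,"tx":0,"ty":0,"tz":-0.03,"fingers":0.08},{"rx":0,"ry":0,"rz":0,"tx":-0.04,"ty":0,"tz":0,"fingers":0.02},{"rx":0,"ry":0,"rz":0,"tx":-0.05,"ty":0,"tz":0,"fingers":0.02},{"rx":0,"ry":0.157,"rz":0,"tx":0,"ty":0,"tz":0,"fingers":0.02},{"rx":0,"ry":0.157,"rz":0,"tx":0,"ty":0,"tz":0,"fingers":0.02},{"rx":0,"ry":0.157,"rz":0,"tx":0,"ty":0,"tz":0,"fingers":0.02},{"rx":0,"ry":0.157,"rz":0,"tx":0,"ty":0,"tz":0,"fingers":0.02},{"rx":0,"ry":0.12,"rz":0,"tx":0,"ty":0,"tz":0,"fingers":0.02}]';  python3 to.py r -0.035 0 0.254 43; python3 - <<'E'
from h import *
im,C=snap("wrist","w13")
E
```

```text
clock: 44.62
tcp_pos: [0.5045, 0.204, 0.3153]
ee_rot: [-0.145, 0.847, 0.369, 0.352]
ft_force: [-1.1, 0.5, -0.8]
gripper_width: 0.02
clk 44.6 tcp [0.5045 0.204  0.3153] in frame [-0.0576 -0.0025  0.3153] w 0.0200 F [-1.1  0.5 -0.8] q [-0.2  -0.46  2.16  0.74  1.09  0.31]
SHIFT [-0.0272 -0.0033  0.0594] after-turn axes [-0.0253 -0.0025  0.0602] TURN [ 0.01  -0.032  0.01 ]
```

View pics/w13.png

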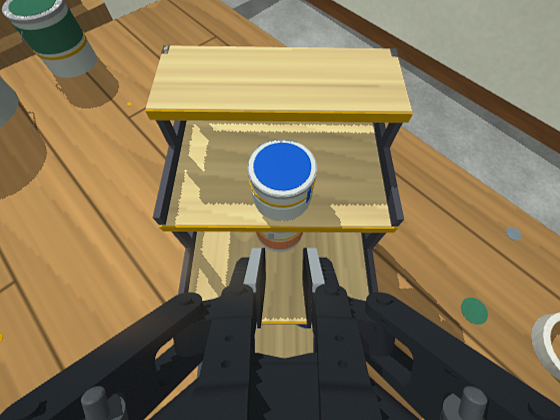

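```bash
python3 -m handwheel '[{"rx":0.01,"ry":-0.032,"rz":0.01,"tx":-0.02,"ty":-0.0025,"tz":0.025,"fingers":0.02},{"rx":0,"ry":0,"rz":0,"tx":-0.01,"ty":0,"tz":0.03,"fingers":0.02},{"rx":0,"ry":0,"rz":0,"tx":0.004,"ty":0,"tz":0.006,"fingers":0.02}]';  python3 to.py r -0.015 0 0.256 43
```

```text
clock: 45.05
tcp_pos: [0.5181, 0.2213, 0.2492]
ee_rot: [-0.145, 0.856, 0.368, 0.334]
ft_force: [1.1, 0.0, -0.4]
gripper_width: 0.0198
clk 45.0 tcp [0.5181 0.2213 0.2492] in frame [-0.0356 -0.0005  0.2492] w 0.0198 F [ 1.1  0.  -0.4] q [-0.13 -0.32  2.17  0.75  0.95  0.28]
SHIFT [ 0.0198 -0.0006  0.009 ] after-turn axes [ 0.0197 -0.0005  0.0091] TURN [ 0.001  0.005 -0.004]
```

```bash
python3 -m handwheel '[{"rx":0,"ry":0.005,"rz":-0.004,"tx":0.020,"ty":0,"tz":0.009,"fingers":0.02},{"rx":0,"ry":0,"rz":0,"tx":0.011,"ty":0,"tz":0.009,"fingers":0.02},{"rx":0,"ry":0,"rz":0,"tx":0.011,"ty":0,"tz":0.009,"fingers":0.02},{"rx":0,"ry":0,"rz":0,"tx":0.011,"ty":0,"tz":0.009,"fingers":0.02}]';  python3 to.py r 0.0735 0 0.256 43
```

```text
clock: 45.55
tcp_pos: [0.565, 0.2698, 0.2632]
ee_rot: [-0.144, 0.853, 0.37, 0.338]
ft_force: [-0.7, -0.0, -0.6]
gripper_width: 0.0197
clk 45.5 tcp [0.565  0.2698 0.2632] in frame [ 0.0318 -0.0015  0.2632] w 0.0197 F [-0.7 -0.  -0.6] q [-0.   -0.17  2.02  0.72  0.86  0.38]
SHIFT [ 0.0255 -0.0015  0.0337] after-turn axes [ 0.0256 -0.0015  0.0337] TURN [ 0.003 -0.001  0.003]
```

```bash
python3 -m handwheel '[{"rx":0.003,"ry":0,"rz":0.003,"tx":0.007,"ty":-0.001,"tz":0.011,"fingers":0.02},{"rx":0,"ry":0,"rz":0,"tx":0.009,"ty":0,"tz":0.01,"fingers":0.02},{"rx":0,"ry":0,"rz":0,"tx":0.008,"ty":0,"tz":0.008,"fingers":0.02},{"rx":0,"ry":0,"rz":0,"tx":0.002,"ty":0,"tz":0.002,"fingers":0.02},{"rx":0,"ry":0,"rz":0,"tx":0,"ty":0,"tz":0,"fingers":0.02}]';  python3 to.py r 0.0735 0 0.256 43;  python3 - <<'E'
from rk import *
im,C=snap("wrist","w14")
g=im[190:330,277:289].mean(1).round().astype(int)
d=np.abs(np.diff(g,axis=0)).sum(1)
for i in np.where(d>30)[0]: print(190+i,g[i].tolist(),g[i+1].tolist(),rk(ray(C,283,190.5+i,.23)),rk(ray(C,283,190.5+i,.286)))
E
```

```text
clock: 46.18
tcp_pos: [0.5941, 0.3024, 0.258]
ee_rot: [-0.146, 0.854, 0.37, 0.337]
ft_force: [-0.6, -1.0, 1.2]
gripper_width: 0.0198
clk 46.2 tcp [0.5941 0.3024 0.258 ] in frame [ 0.0755 -0.0003  0.258 ] w 0.0198 F [-0.6 -1.   1.2] q [ 0.07 -0.05  1.93  0.71  0.8   0.44]
SHIFT [-0.0029 -0.0003  0.0001] after-turn axes [-0.0029 -0.0003  0.0001] TURN [-0.001 -0.001  0.001]
245 [129, 186, 207] [121, 174, 194] [0.093  0.0004] [0.0749 0.0002]
246 [121, 174, 194] [104, 142, 157] [0.0923 0.0004] [0.0744 0.0002]
247 [104, 142, 157] [74, 121, 139] [0.0916 0.0004] [0.0739 0.0002]
248 [74, 121, 139] [16, 132, 170] [0.0909 0.0004] [0.0735 0.0002]
249 [16, 132, 170] [0, 148, 194] [0.0903 0.0004] [0.073  0.0002]
251 [0, 151, 197] [0, 120, 157] [0.0889 0.0004] [0.0721 0.0002]
252 [0, 120, 157] [4, 68, 87] [0.0883 0.0004] [0.0716 0.0002]
257 [0, 74, 98] [34, 82, 98] [0.085  0.0004] [0.0693 0.0002]
258 [34, 82, 98] [82, 96, 95] [0.0843 0.0004] [0.0689 0.0002]
266 [96, 102, 96] [89, 110, 115] [0.0792 0.0004] [0.0653 0.0002]
267 [89, 110, 115] [82, 119, 133] [0.0786 0.0004] [0.0648 0.0002]
```

```bash
python3 -m handwheel '[{"rx":0,"ry":0,"rz":0,"tx":-0.02,"ty":0,"tz":-0.02,"fingers":0.02},{"rx":0,"ry":0,"rz":0,"tx":-0.03,"ty":0,"tz":-0.03,"fingers":0.02},{"rx":0,"ry":0,"rz":0,"tx":-0.03,"ty":0,"tz":-0.03,"fingers":0.02},{"rx":0,"ry":0,"rz":0,"tx":-0.03,"ty":0,"tz":-0.03,"fingers":0.02},{"rx":0,"ry":0,"rz":0,"tx":-0.03,"ty":0,"tz":-0.03,"fingers":0.02},{"rx":0,"ry":0,"rz":0,"tx":0,"ty":0,"tz":0,"fingers":0.02}]';  python3 to.py r -0.14 0 0.256 43;  python3 - <<'E'
from rk import *
w_,C=snap("wrist","w15");s,_=snap("side","s2");t,_=snap("top","t2")
rs=lambda a:cv2.resize(a,(400,300),interpolation=cv2.INTER_CUBIC)
cv2.imwrite("pics/fin.png",np.vstack([np.hstack([rs(w_),rs(s)]),np.hstack([rs(t[120:330,40:320]),rs(t[120:330,240:520])])]))
E
```

```text
clock: 46.98
tcp_pos: [0.4544, 0.1535, 0.2645]
ee_rot: [-0.144, 0.854, 0.37, 0.338]
ft_force: [-0.6, -0.9, 0.4]
gripper_width: 0.0202
clk 47.0 tcp [0.4544 0.1535 0.2645] in frame [-0.1286 -0.0005  0.2645] w 0.0202 F [-0.6 -0.9  0.4] q [-0.39 -0.6   2.33  0.75  1.21  0.16]
SHIFT [-0.0141 -0.0005 -0.0015] after-turn axes [-0.0141 -0.0005 -0.0015] TURN [ 0.002 -0.002  0.002]
```

View pics/fin.png

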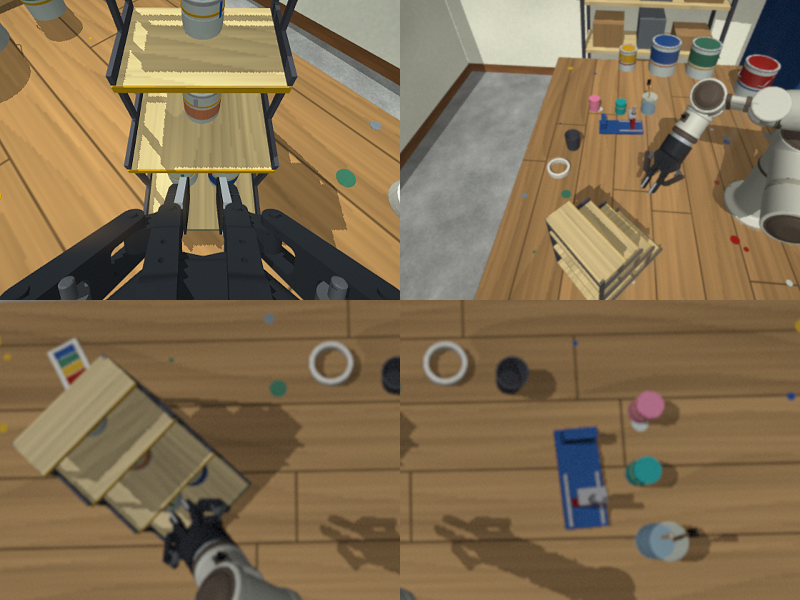

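```bash
python3 - <<'E'
from h import *
a=cv2.imread("pics/t2.png");b=cv2.imread("pics/s2.png");a0=cv2.imread("pics/top0.png");b0=cv2.imread("pics/side0.png")
f=lambda i,x,y:cv2.resize(i[y:y+50,x:x+66],(396,300),interpolation=cv2.INTER_CUBIC)
cv2.imwrite("pics/pin.png",np.vstack([np.hstack([f(a0,340,215),f(b0,280,135)]),np.hstack([f(a,340,235),f(b,300,140)])]))
T=cam("top")
for x in(-.1035,-.0435):
  c,s=np.cos(.055),np.sin(.055)
  for z in(.095,.14):
    P=[.569+c*x,-.384+s*x,z];print(x,z,((proj(T,P)[0]-[340,235])*6).round(),((proj(cam("side"),P)[0]-[300,140])*6).round())
E
```

```text
-0.1035 0.095 [206. 153.] [165. 116.]
-0.1035 0.14 [229. 146.] [174.  53.]
-0.0435 0.095 [191.  27.] [ 58. 114.]
-0.0435 0.14 [213.  16.] [64. 50.]
```

View pics/pin.png

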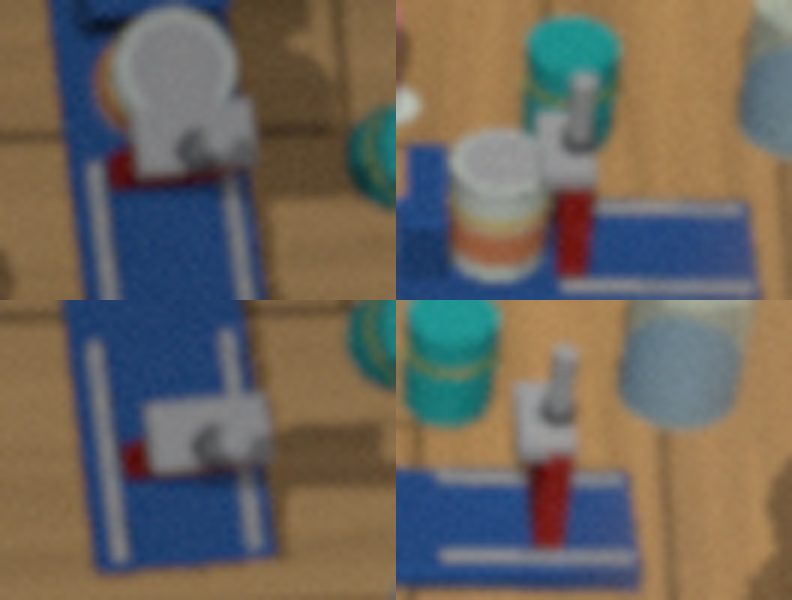

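```bash
python3 -m handwheel '[{"rx":0,"ry":-0.15,"rz":0,"tx":0,"ty":0,"tz":-0.01,"fingers":0.0},{"rx":0,"ry":-0.15,"rz":0,"tx":0,"ty":0,"tz":-0.01,"fingers":0},{"rx":0,"ry":-0.15,"rz":0,"tx":0,"ty":0,"tz":0,"fingers":0},{"rx":0,"ry":-0.15,"rz":0,"tx":0,"ty":0,"tz":0,"fingers":0},{"rx":0,"ry":-0.15,"rz":0,"tx":-0.02,"ty":0,"tz":0,"fingers":0},{"rx":0,"ry":0,"rz":0.152,"tx":0,"ty":0.02,"tz":0,"fingers":0},{"rx":0,"ry":0,"rz":0.152,"tx":0,"ty":0.04,"tz":0,"fingers":0},{"rx":0,"ry":0,"rz":0.152,"tx":0,"ty":0.04,"tz":0,"fingers":0},{"rx":0,"ry":0,"rz":0.152,"tx":0,"ty":0.04,"tz":0,"fingers":0},{"rx":0,"ry":0,"rz":0.152,"tx":0,"ty":0.04,"tz":0,"fingers":0}]'; python3 to.py c -0.065 0 0.2
```

```text
clock: 48.38
tcp_pos: [0.5222, -0.0116, 0.2723]
ee_rot: [0.006, 0.999, 0.033, -0.01]
ft_force: [0.4, 0.1, -0.3]
gripper_width: -0.0001
clk 48.4 tcp [ 0.5222 -0.0116  0.2723] in frame [-0.0262  0.3744  0.2723] w -0.0001 F [ 0.4  0.1 -0.3] q [-0.24  0.01  1.67 -0.02  1.47  1.26]
SHIFT [-0.0411  0.3731  0.0775] after-turn axes [-0.0388  0.3744  0.0723] TURN [0.012 0.02  0.01 ]
```

```bash
python3 -m handwheel '[{"rx":0.012,"ry":0.02,"rz":0.01,"tx":-0.005,"ty":0.047,"tz":0.006,"fingers":0.0},{"rx":0,"ry":0,"rz":0,"tx":-0.005,"ty":0.047,"tz":0.006,"fingers":0},{"rx":0,"ry":0,"rz":0,"tx":-0.005,"ty":0.047,"tz":0.006,"fingers":0},{"rx":0,"ry":0,"rz":0,"tx":-0.005,"ty":0.047,"tz":0.006,"fingers":0},{"rx":0,"ry":0,"rz":0,"tx":-0.005,"ty":0.047,"tz":0.006,"fingers":0},{"rx":0,"ry":0,"rz":0,"tx":-0.005,"ty":0.047,"tz":0.006,"fingers":0},{"rx":0,"ry":0,"rz":0,"tx":-0.005,"ty":0.047,"tz":0.006,"fingers":0},{"rx":0,"ry":0,"rz":0,"tx":-0.004,"ty":0.046,"tz":0.006,"fingers":0},{"rx":0,"ry":0,"rz":0,"tx":0,"ty":0,"tz":0,"fingers":0}]'; python3 to.py c -0.062 -0.001 0.112
```

```text
clock: 49.5
tcp_pos: [0.5188, -0.3911, 0.2115]
ee_rot: [-0.005, 0.999, 0.037, -0.001]
ft_force: [-0.5, 0.8, -0.1]
gripper_width: 0.0
clk 49.5 tcp [ 0.5188 -0.3911  0.2115] in frame [-0.0506 -0.0044  0.2115] w 0.0000 F [-0.5  0.8 -0.1] q [-0.83  0.37  1.38  0.    1.4   0.66]
SHIFT [-0.0113 -0.0027  0.0996] after-turn axes [-0.0114 -0.0034  0.0995] TURN [-0.009  0.001  0.02 ]
```

```bash
python3 -m handwheel '[{"rx":-0.009,"ry":0,"rz":0.02,"tx":-0.0114,"ty":-0.003,"tz":0.03,"fingers":0.0},{"rx":0,"ry":0,"rz":0,"tx":0,"ty":0,"tz":0.035,"fingers":0},{"rx":0,"ry":0,"rz":0,"tx":0,"ty":0,"tz":0.034,"fingers":0},{"rx":0,"ry":0,"rz":0,"tx":-0.008,"ty":0,"tz":0,"fingers":0}]'; python3 to.py c -0.0835 -0.001 0.112;  python3 -m handwheel '[{"rx":0,"ry":0,"rz":0,"tx":-0.006,"ty":0,"tz":0,"fingers":0},{"rx":0,"ry":0,"rz":0,"tx":-0.004,"ty":0,"tz":0,"fingers":0}]';python3 to.py c -0.0835 -0.001 0.112; python3 -m handwheel '[{"rx":0,"ry":0,"rz":0,"tx":-0.003,"ty":0,"tz":0,"fingers":0},{"rx":0,"ry":0,"rz":0,"tx":-0.003,"ty":0,"tz":0,"fingers":0}]';python3 to.py c -0.0835 -0.001 0.112
```

```text
clock: 50.0
tcp_pos: [0.5048, -0.3824, 0.1076]
ee_rot: [-0.002, 0.999, 0.032, -0.0]
ft_force: [-0.4, 0.3, -0.5]
gripper_width: -0.0001
clk 50.0 tcp [ 0.5048 -0.3824  0.1076] in frame [-0.064   0.0051  0.1076] w -0.0001 F [-0.4  0.3 -0.5] q [-0.84  0.42  1.53  0.    1.19  0.67]
SHIFT [-0.0195  0.0059 -0.0044] after-turn axes [-0.0195  0.0061 -0.0044] TURN [-0.003  0.     0.009]
clock: 50.25
tcp_pos: [0.4961, -0.3829, 0.1103]
ee_rot: [-0.0, 0.999, 0.033, 0.001]
ft_force: [0.7, -0.1, 0.7]
gripper_width: -0.0001
clk 50.2 tcp [ 0.4961 -0.3829  0.1103] in frame [-0.0727  0.0051  0.1103] w -0.0001 F [ 0.7 -0.1  0.7] q [-0.85  0.4   1.55  0.    1.19  0.65]
SHIFT [-0.0108  0.006  -0.0018] after-turn axes [-0.0108  0.0061 -0.0017] TURN [-0.    -0.002  0.011]
clock: 50.5
tcp_pos: [0.4907, -0.3844, 0.1129]
ee_rot: [0.001, 0.999, 0.033, 0.003]
ft_force: [0.3, -0.8, 0.4]
gripper_width: -0.0001
clk 50.5 tcp [ 0.4907 -0.3844  0.1129] in frame [-0.0782  0.0039  0.1129] w -0.0001 F [ 0.3 -0.8  0.4] q [-0.86  0.39  1.56  0.    1.19  0.64]
SHIFT [-0.0053  0.0048  0.0009] after-turn axes [-0.0053  0.0049  0.0009] TURN [ 0.003 -0.005  0.011]
```

Not touching the pin yet; continue gently, centring across it.

```bash
for k in 1; do python3 -m handwheel '[{"rx":0,"ry":0,"rz":0.01,"tx":-0.004,"ty":0.004,"tz":0.001,"fingers":0},{"rx":0,"ry":0,"rz":0,"tx":-0.004,"ty":0.001,"tz":0.001,"fingers":0}]'; python3 to.py c -0.09 -0.001 0.112; python3 -m handwheel '[{"rx":0,"ry":0,"rz":0,"tx":-0.004,"ty":0,"tz":0.001,"fingers":0},{"rx":0,"ry":0,"rz":0,"tx":-0.004,"ty":0,"tz":0.001,"fingers":0}]';python3 to.py c -0.09 -0.001 0.112;python3 -m handwheel '[{"rx":0,"ry":0,"rz":0,"tx":-0.004,"ty":0,"tz":0.001,"fingers":0},{"rx":0,"ry":0,"rz":0,"tx":-0.004,"ty":0,"tz":0.001,"fingers":0}]';python3 to.py c -0.09 -0.001 0.112;done | grep -v -e rot -e grip
```

```text
clock: 50.75
tcp_pos: [0.4878, -0.3885, 0.1127]
ft_force: [20.2, 8.4, 0.1]
clk 50.8 tcp [ 0.4878 -0.3885  0.1127] in frame [-0.0814 -0.      0.1127] w -0.0000 F [20.2  8.4  0.1] q [-0.87  0.38  1.57  0.01  1.18  0.64]
SHIFT [-0.0086  0.001   0.0005] after-turn axes [-0.0086  0.001   0.0007] TURN [ 0.002 -0.017 -0.001]
clock: 51.0
tcp_pos: [0.4883, -0.3884, 0.113]
ft_force: [14.7, 2.6, -2.7]
clk 51.0 tcp [ 0.4883 -0.3884  0.113 ] in frame [-8.09e-02  1.00e-04  1.13e-01] w -0.0001 F [14.7  2.6 -2.7] q [-0.88  0.37  1.59  0.03  1.16  0.63]
SHIFT [-0.0092  0.0011  0.0007] after-turn axes [-0.0091  0.0011  0.001 ] TURN [ 0.005 -0.037 -0.002]
clock: 51.25
tcp_pos: [0.4887, -0.3885, 0.1132]
ft_force: [15.3, 1.6, -3.1]
clk 51.2 tcp [ 0.4887 -0.3885  0.1132] in frame [-0.0805 -0.      0.1132] w -0.0002 F [15.3  1.6 -3.1] q [-0.89  0.36  1.6   0.04  1.14  0.62]
SHIFT [-0.0096  0.001   0.0007] after-turn axes [-0.0095  0.001   0.0012] TURN [ 0.008 -0.057 -0.004]
```

```bash
python3 -m handwheel '[{"rx":0,"ry":0,"rz":0,"tx":0.012,"ty":0,"tz":0,"fingers":0},{"rx":0,"ry":-0.05,"rz":0,"tx":0.005,"ty":0,"tz":-0.02,"fingers":0},{"rx":0,"ry":0,"rz":0,"tx":0,"ty":0,"tz":-0.04,"fingers":0},{"rx":0,"ry":0,"rz":0,"tx":0,"ty":0,"tz":-0.04,"fingers":0},{"rx":0,"ry":0,"rz":0,"tx":0,"ty":0,"tz":-0.04,"fingers":0},{"rx":0,"ry":0,"rz":0,"tx":0,"ty":0,"tz":0,"fingers":0},{"rx":0,"ry":0,"rz":0,"tx":0,"ty":0,"tz":0,"fingers":0}]'; python3 - <<'E'
from h import *
a,_=snap("top","t3");b=cv2.imread("pics/t2.png")
print("jaw/rack diff",np.abs(a[235:285,340:400].astype(int)-b[235:285,340:400]).mean(),np.abs(a[160:240,50:160].astype(int)-b[160:240,50:160]).mean())
from station import workorder
print(workorder.finish_job())
E
```

```text
clock: 52.12
tcp_pos: [0.5042, -0.3878, 0.2571]
ee_rot: [0.004, 1.0, 0.024, 0.001]
ft_force: [1.4, 0.1, -0.1]
gripper_width: -0.0002
jaw/rack diff 32.13155555555556 5.637840909090909
the job is handed in; nothing more can be done
None
```

The job is handed in at about 52 s of the 210 s: the clamp is open and all four tins are in the rack. No verdict is reported.

- **Clamp:** I pulled the red jaw open by its pin until it stopped, then lifted the mixed tin out.
- **Tins:** Only red, green and blue were loose on the bench. Blue was knocked a few centimetres aside during the run; I found it again with the wrist camera before picking it up.
- **Untouched:** I did not touch the brush pot, tape roll, mixing cup or the pink and turquoise look-alikes.

| Tin | Tier | Measured inside the roof edge |
|---|---|---|
| Mixed | middle | about 7 mm |
| Red | bottom | about 5 mm |
| Green | bottom | about 7 mm |
| Blue | top | about 9 mm |

The possible range is 0 to about 11–15 mm, depending on the tin's diameter. Red is the shallowest, and the calibration is good to about 2 mm. The last pictures showed every ledge I could see empty and the mixed and blue tins upright. Red and green were mostly hidden behind the fingers there, so their figures come from the wrist picture taken at each push.

- **Jaw travel disagreed:** I measured 57 mm by the arm and about 55 mm from the images, against the stated 60 mm. I went back and pushed the pin again at 15–20 N and it did not move, so I take that as the end stop.
- **Last comparison:** My final before/after check of the top picture around the clamp told me nothing, because the arm was in view there. The rack area showed only a small difference, which I did not look into.

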